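# Close the spring-loaded charm mould and hold it shut

### The arm

A 6-joint arm with a two-finger parallel gripper is mounted at the origin on a cart in front of the work surface, level with it; the furniture and walls round the work are solid. World frame = base frame: x ahead of the robot, y to its left, z up, the work surface at z = 0. Lengths are in mm, angles in rad, forces in N, time in s.
With the tool pointing down it reaches from about 250 to 775 mm from the base axis. Payload 4 kg.
Tool frame: the origin (TCP) lies on the centre line of the jaws, within the pads' length; the fingertips stand 11 mm ahead of it and the grasp point (between the pads) lies 8 mm behind it (r.tip_reach is the z of the fingertips in the tool frame, in mm); z points along the fingers, y is the direction in which the jaws open and shut (so a half turn about z gives the same grasp; the last joint's range is limited). The gripper opens to 94 mm and grips with 3 to 60 N. Pads are 16 mm wide; open, the fingers measure 119 mm over their backs; the gripper's body (75 mm by 177 mm) begins 78 mm behind the grasp point.
Start: joints at [1.007, 0.087, 1.371, -0, 1.684, -0.103], TCP at [244.579, 492.65, 183.806] pointing down, gripper open.
Joint ranges: [-3.1, 3.1], [-0.76, 2.03], [0.27, 2.55], [-1.08, 4.22], [0.17, 2.65], [-2.57, 2.57]. Speed limits (rad/s): [2.79, 2.79, 3.14, 3.14, 3.14, 3.14].

### API

Orientations are given as [roll, pitch, yaw] about the fixed x, y, z axes, in that order (R = Rz(yaw) Ry(pitch) Rx(roll)).
In Python, from rig import r gives the robot as it stands.
- The arm moves only by the tool drive_tool, never from a script. Its argument "motion" is a list of rows, each a list of 3 entries, a list of its own where there are three numbers: the gripper command: -1 is fully open, 1 is shut, values between are in proportion, then the shift along the tool's x, y, z in units of 1000 mm (1.0 is 1000 mm), then the turn about the tool's z in units of pi/2 rad (1.0 is pi/2 rad). In form: [[claw, [tx, ty, tz], turn], ...]. A call has 1 to 5 rows; each row is the pose to reach, as a shift and turn from the pose measured when the call began, along the tool's axes at that moment; what a row does not reach only later rows make up. A row lasts 1/10 s, in which the tool goes at most 50 mm and 8.59 degrees, less where a joint would pass 70% of its speed; a pose out of reach is approached as far as the arm can. A call with a number of a shift or a turn outside -1 to 1 is refused whole. A call with a gripper value outside its range is refused whole. The fingers move at their own pace and stop on an object; "squeeze" is the grip in N (left out, the last holds). Time passes only in rows, so rows that repeat a pose let the fingers close. It gives the time, the measured TCP pose, the force and the opening at its end, in the units of the state.
- r.observe(): the state, without advancing time (a new reading comes with each control period).
- r.snapshot(name): name is "scene" or "top" or "wrist"; returns a dict with "img" (420x560x3 uint8, red, green, blue), "range_z" (420x560 float32, mm along the optical axis (not along the pixel's ray), 0 where there is no reading), "vertical_fov" (degrees; the focal length in pixels is half the picture's height over the tangent of half this angle, whatever the lens; pixels are square), "cx", "cy" (the principal point, pixels), "xyz" and "attitude" of the camera in the world; the wrist camera has in their place "mount" (4x4, takes a point from camera to tool coordinates, whose origin is the TCP and whose axes are the flange's). Camera axes: x right, y down, z forward; pixel columns grow to the right and rows downward; lengths in mm; the calibration is good to about 2 mm. A picture is of the moment at which its call begins: read the wrist's pose just before it.
- r.hand_in(): hands the job in, once; it reports no verdict.
Trained networks look in a picture, given as the dict that the camera call returned (one of the last four; its "shot" number tells which), for a name from the list of things; names that differ only in an ending like _2 or _b are one class to them, and where a whole thing is asked for, a point or a joint stands for the part that bears it (a point fixed in the world has none). Each returns a list of dicts, best first, with "p" (0 to 1); they miss things now and then, are a little off and sometimes report something else, mostly with a low value. They report only what shows in the picture. A call takes as long as a camera call. They do not tell look-alikes from the thing itself.
- r.spot_in(picture, label): "location" ([column, row] in pixels, amid what is visible of it).
- r.masks_of(picture, label): "mask" (420x560 bool, what is visible of it) and "location" ([column, row] in pixels, amid what is visible of it).
The state is a dict: "t": time; "joint_positions": joint angles; "joint_velocities": joint speeds; "tau": joint torques, N m; "eef_pos": TCP position; "ee_rot": TCP orientation; "wrist_force": force on the tool from outside, world axes, zero at the start; "torque": the same for the moment, N m; "width": opening from 0.0 (shut) to 1.0 (fully open).
Only numpy, scipy, OpenCV 4.12 (cv2) and the standard library are available. Lean on these libraries where they do the work, as an engineer would, in place of code of your own. Each camera call takes 0.05 s, during which the arm holds its last target.

### The job

Pull the dusting brush out of the well in the lower half of the charm mould and stand it in the white pot. Then pick up the loose upper half by the bar on its top, set it over the two dowels of the lower half and press it fully home. Spring pins push the two halves apart, so finish while still pressing the pair shut: do not let go. Leave the tape roll, the dish and the sanding block where they are.

Things in the scene. Friction and masses are not known exactly. Their poses are not given: they have to be found in the camera images.
- mould_lower: Lower mould half, fixed to the table: aluminium block 100 (x) x 60 (y) x 26 mm on a dark foot 124 x 70 x 8 mm; its flat top face is 34 mm above the table. Origin: centre of the foot's underside, z up, x lengthwise. On top: a square well, two fixed dowels and two spring pins.
- well_mouth (a point): Centre of the lower half's top face, 34 mm above the table: mouth of the square well, 17 x 17 mm, 24 mm deep, in which the brush stands at the start.
- dowel_tip (a point): Tip of one of two fixed upright dowels, 8 mm thick, that stand 16 mm up from the lower half's top face (upper 6 mm tapering to 3 mm). They are at (x, y) = (+38, +18) mm (this one) and (-38, -18) mm from the origin of mould_lower, in its axes.
- spring_pin (a point): Top, as at rest, of one of two spring pins, 10 mm thick, at (+38, -18) (this one) and (-38, +18) mm in the axes of mould_lower. They stick 6 mm out of the top face and can be pushed flush: each yields at 2.5 N and takes 5.5 N when flush. An upper half that is let go rests about 6 mm open.
- mould_upper: Upper mould half, loose, 0.2 to 0.32 kg, lying on its flat face (the red felt on the left lies 3 mm below the rug): aluminium plate 100 (x) x 60 (y) x 18 mm, through holes 10 mm wide at (+38, +18) and (-38, -18) mm. Origin: centre of the underside, z up, x lengthwise. It fits either way round (a half turn changes nothing). Fully closed, its origin lies 34 mm above that of mould_lower.
- bar_top (a point): Centre of the top of the bar grip on the upper half, 50 mm above its underside. The bar is 56 mm long (along x of mould_upper), 16 mm wide (along y) and 32 mm high.
- brush: Dusting brush 142 mm long, 15 g: wooden handle 98 mm, 12 x 13 mm thick; bristles 44 mm, 14 x 13 mm. Stands in the well, handle down, top 152 mm above the table. Origin: 71 mm from either end, on one flat side; the middle axis is 6 mm from it along own z. Own y: lengthwise to the handle end (down while it stands); own x, z across it.
- brush_pot: White open round pot, 85 mm high, 68 mm across the rim, wall about 4 mm, narrowing slightly to the foot, empty and loose, 0.4 kg. Origin: centre of the underside, z up. The brush may lean in it. On the red felt it stands 3 mm lower than on the rug.
- tape_roll: Bystander: roll of paper tape 78 mm across, 18 mm high, lying flat; origin at the centre of the underside.
- parts_dish: Bystander: steel dish 76 mm across, 15 mm high; origin at the centre of the underside.
- sanding_block: Bystander: cork sanding block 35 x 70 x 24 mm; origin at the centre of the underside.
Not all that is in view belongs to the job. What is shaped like the brush_pot but blue or purple is not meant.

How it is judged:
By the outcome, as a careful person would: the job done as asked, in the order asked, and still so for the second after the job is handed in, while the arm keeps its last pose, push and grip.
It also fails if it takes over 61 s, if anything falls off the work surface, if the arm or the gripper's body presses on something with over 40 N, if the wrist force passes 120 N, or if a joint passes its speed limit or range.

## Working session

There is one attempt and no reset: what is moved stays moved. The work goes in short steps, Python scripts to look and compute and a tool call to move; the robot and the scene stay as the last step left them, time stands still between calls to the robot, and variables do not carry over. Pictures are saved under pics/ and viewed, and the job is handed in when it is done.

Besides the shell and the picture viewer there is one more tool, called as name(argument=value, ...), one argument or row to a line, values as JSON. drive_tool: Moves the arm, as the interface text tells. Its arguments: {"type":"object","properties":{"motion":{"type":"array","items":{"type":"array"}},"squeeze":{"type":"number"}},"required":["motion"]}

```bash
ls; mkdir -p pics; cat > h.py <<'E'
import numpy as np, cv2
from rig import r
from scipy.spatial.transform import Rotation as R
def save(s,n,crop=None,k=1):
    im=s["img"][:,:,::-1]
    if crop: im=im[crop[1]:crop[3],crop[0]:crop[2]]
    if k!=1: im=cv2.resize(im,None,fx=k,fy=k,interpolation=cv2.INTER_CUBIC)
    cv2.imwrite("pics/"+n+".png",im)
def pose(s,st=None):
    if "mount" in s:
        T=np.eye(4);T[:3,:3]=R.from_euler("xyz",st["ee_rot"]).as_matrix();T[:3,3]=st["eef_pos"]
        return T@np.array(s["mount"])
    T=np.eye(4);a=np.array(s["attitude"])
    T[:3,:3]=a if a.shape==(3,3) else R.from_euler("xyz",a).as_matrix()
    T[:3,3]=s["xyz"];return T
def f(s): return 210/np.tan(np.radians(s["vertical_fov"])/2)
def cloud(s,T):
    z=s["range_z"];v,u=np.mgrid[0:420,0:560];F=f(s)
    P=np.stack([(u-s["cx"])/F*z,(v-s["cy"])/F*z,z],-1)
    W=P@T[:3,:3].T+T[:3,3];W[z<=0]=np.nan;return W
def ray(s,T,px):
    d=T[:3,:3]@np.array([(px[0]-s["cx"])/f(s),(px[1]-s["cy"])/f(s),1]);return T[:3,3],d
def proj(s,T,p):
    q=T[:3,:3].T@(np.array(p)-T[:3,3]);return q[:2]/q[2]*f(s)+[s["cx"],s["cy"]]
E
python3 - <<'E'
from h import *
print(r.observe(),r.tip_reach)
for n in["scene","top","wrist"]:
    st=r.observe();s=r.snapshot(n);save(s,n+"0");print(n,{k:v for k,v in s.items() if k not in("img","range_z")})
E
```

```text
pics
{'t': 0.0, 'joint_positions': array([ 1.00691421e+00,  8.79484373e-02,  1.37222206e+00, -2.64642380e-05,
        1.68359977e+00, -1.03090489e-01]), 'joint_velocities': array([ 0.0004737 , -0.00100971, -0.00164774,  0.00064635,  0.00146676,
        0.00019687]), 'tau': array([ 4.98310910e-04, -3.40185070e+01, -3.02429295e+01,  7.19414139e-02,
        3.30193865e-02, -1.64116464e-04]), 'eef_pos': array([244.25357207, 492.13127655, 182.62415191]), 'ee_rot': array([-3.13942389e+00, -1.97931063e-04,  2.68079786e+00]), 'wrist_force': array([-0.36171581,  0.02086618, -0.29807238]), 'torque': array([-0.06526321,  0.00490799,  0.011424  ]), 'width': 1.000572988781097} 11.0
scene {'vertical_fov': 49.223413551543196, 'cx': 279.16460137297986, 'cy': 210.61079876012855, 'xyz': array([-336.62187525, -610.87466114,  856.77016441]), 'attitude': array([-2.18191005,  0.00900713, -0.93604838]), 'shot': 1}
top {'vertical_fov': 46.022907894656086, 'cx': 281.12882569947254, 'cy': 206.84294684048692, 'xyz': array([ 399.95351277,   39.00574946, 1512.83142479]), 'attitude': array([-3.06823664e+00,  6.21887396e-04, -1.57353833e+00]), 'shot': 2}
wrist {'vertical_fov': 66.35046380175802, 'cx': 274.2348753828814, 'cy': 209.98569994494966, 'mount': array([[-2.66356657e-04, -9.59532106e-01, -2.81599125e-01,
         8.28662922e+01],
       [ 9.99999714e-01, -5.62597475e-05, -7.54169769e-04,
        -4.10633419e-01],
       [ 7.07807411e-04, -2.81599246e-01,  9.59531846e-01,
        -2.00884181e+02],
       [ 0.00000000e+00,  0.00000000e+00,  0.00000000e+00,
         1.00000000e+00]]), 'shot': 3}
```

View pics/scene0.png

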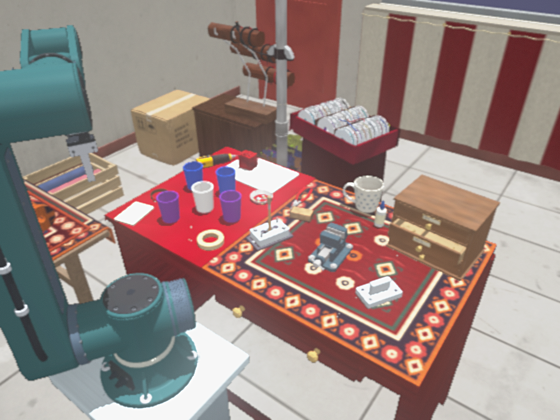

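View pics/top0.png

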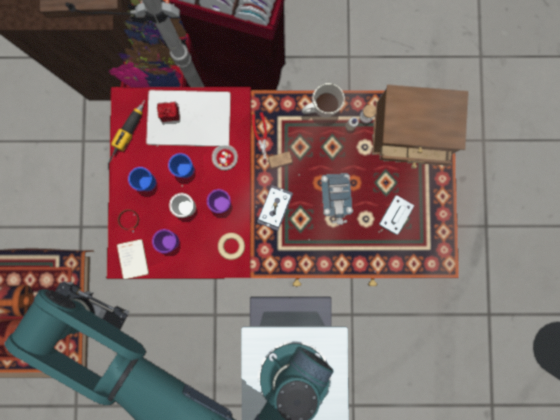

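View pics/wrist0.png

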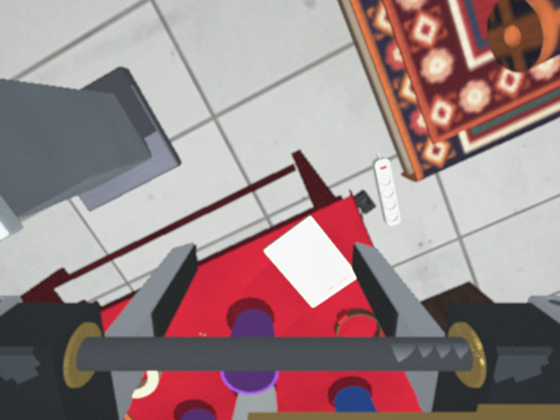

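The scene picture shows the white pot at (203,197) between blue and purple ones. The lower mould with the brush is at (268,232) and the upper half at (380,291). In the top picture these are at (182,205), (274,207) and (397,214). The grey object at top (337,197) is not part of the job, but it is an obstacle.

```bash
cat > a.py <<'E'
from h import *
for n in["scene","top"]:
    s=r.snapshot(n);T=pose(s);W=cloud(s,T)
    np.savez("pics/"+n+".npz",W=W,img=s["img"])
    for l in["mould_lower","well_mouth","dowel_tip","spring_pin","mould_upper","bar_top","brush","brush_pot","tape_roll","parts_dish","sanding_block"]:
        for d in r.masks_of(s,l)[:5 if l in("brush_pot","dowel_tip","spring_pin") else 2]:
            m=d["mask"];P=W[m]
            if not len(P):continue
            med=np.nanmedian(P,0)
            hi=np.nanpercentile(P[:,2],95)
            top=P[P[:,2]>hi-6]
            print(n,l,round(d["p"],2),np.round(d["location"]),m.sum(),"med",med.round(),"z95",hi.round(1),"topmean",np.nanmean(top,0).round(1))
    if n=="top":
        save(s,"topA",(90,80,290,280),3); save(s,"topB",(240,160,440,280),4)
    else: save(s,"scA",(140,140,420,320),2.8)
print(r.observe()["t"])
E
python3 a.py
```

```text
scene mould_lower 0.77 [269. 235.] 825 med [494.  48.  31.] z95 37.7 topmean [507.4  55.8  35.4]
scene well_mouth 0.74 [267. 233.] 764 med [493.  47.  31.] z95 37.6 topmean [505.2  55.5  35.3]
scene dowel_tip 0.24 [266. 236.] 780 med [494.  46.  30.] z95 37.8 topmean [507.   54.5  35.5]
scene spring_pin 0.66 [268. 234.] 766 med [494.  46.  30.] z95 37.7 topmean [505.   55.2  35.4]
scene spring_pin 0.56 [271. 211.] 131 med [509.  57.  91.] z95 150.3 topmean [509.5  56.8 149.8]
scene mould_upper 0.87 [379. 295.] 919 med [ 474. -316.   19.] z95 50.2 topmean [ 485.6 -311.6   49.3]
scene bar_top 0.8 [381. 290.] 910 med [ 474. -317.   19.] z95 50.2 topmean [ 485.7 -311.8   49.3]
scene bar_top 0.38 [259. 195.] 140 med [680. 219.   6.] z95 13.9 topmean [677.2 216.2  13.8]
scene brush 0.7 [270. 215.] 134 med [509.  57.  91.] z95 151.1 topmean [510.1  57.4 150. ]
scene brush_pot 0.98 [192. 173.] 401 med [580. 443.  64.] z95 83.6 topmean [589.3 449.   81.8]
scene brush_pot 0.7 [167. 206.] 616 med [403. 363.  57.] z95 82.4 topmean [409.1 376.6  80.9]
scene brush_pot 0.65 [234. 204.] 559 med [515
[... 1152 characters left out ...]
  34.] z95 42.0 topmean [508.8  60.4  41.5]
top brush 0.45 [181. 205.] 452 med [516. 338.  36.] z95 85.7 topmean [514.2 329.2  84.5]
top brush_pot 0.93 [182. 164.] 476 med [636. 342.  39.] z95 85.2 topmean [631.  335.4  83.6]
top brush_pot 0.79 [165. 244.] 489 med [410. 388.  37.] z95 86.3 topmean [411.8 380.8  84.7]
top brush_pot 0.77 [182. 204.] 473 med [515. 337.  31.] z95 85.6 topmean [513.2 326.   84.6]
top tape_roll 0.59 [228. 245.] 397 med [392. 192.  16.] z95 22.0 topmean [395.6 190.5  19.3]
top parts_dish 0.57 [226. 152.] 251 med [665. 218.   7.] z95 15.2 topmean [668.9 215.9  12.6]
top sanding_block 0.74 [282. 162.] 295 med [653.  40.  25.] z95 31.2 topmean [654.3  42.5  28.1]
1.35
```

View pics/topA.png

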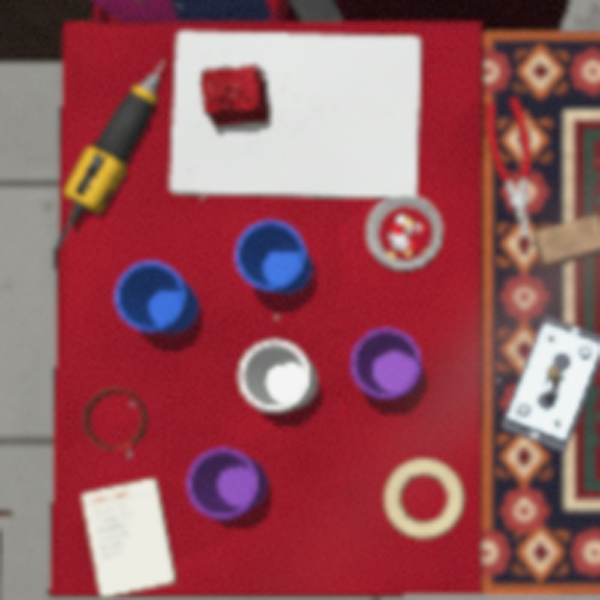

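View pics/topB.png

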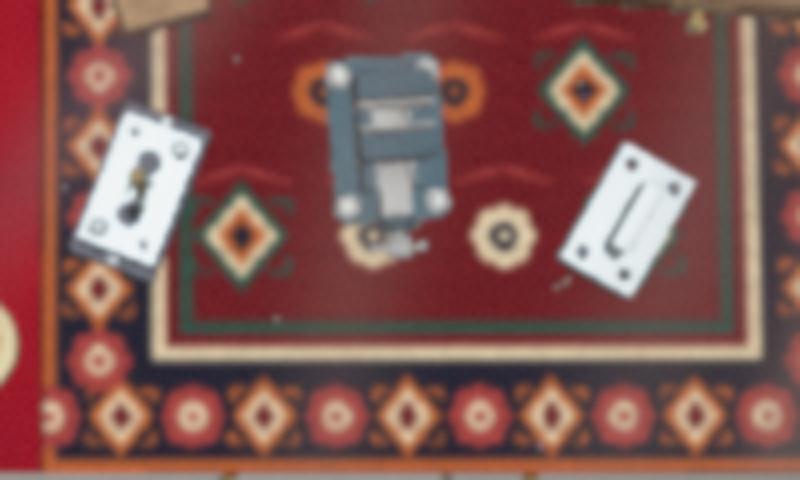

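View pics/scA.png

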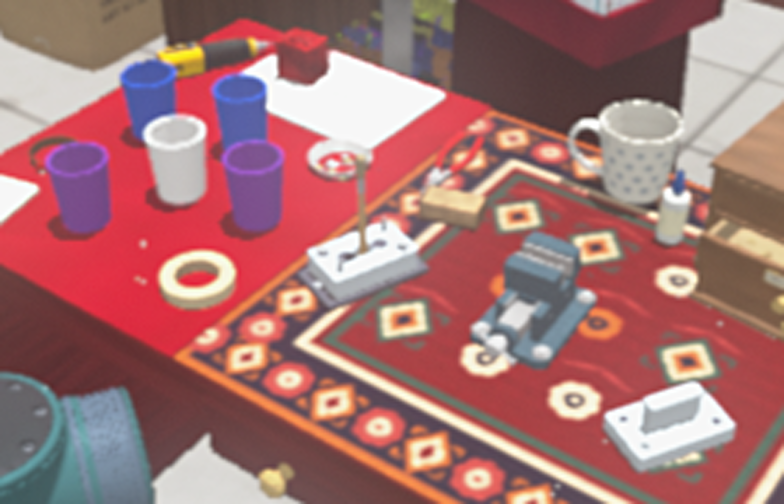

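```bash
cat >> h.py <<'E'
def go(p,yaw=None,st=None):
    st=st or r.observe();M=R.from_euler("xyz",st["ee_rot"]).as_matrix()
    d=M.T@(np.array(p)-st["eef_pos"])
    x=M[:,0];y0=np.arctan2(x[1],x[0]);t=0
    if yaw is not None: t=-(((yaw-y0)+np.pi)%(2*np.pi)-np.pi)
    print("t",round(st["t"],2),"pos",st["eef_pos"].round(1),"yaw",round(y0,4),"tilt",np.degrees(np.arccos(-M[2,2])).round(2),"w",round(st["width"],3),"F",st["wrist_force"].round(1),"q",st["joint_positions"].round(2))
    print("shift",(d/1000).round(4),"turn",round(t/(np.pi/2),4),"rows>=",np.ceil(np.linalg.norm(d)/50))
E
python3 - <<'E'
from h import *
go([505,60,250],2.75)
E
```

```text
t 1.35 pos [244.6 492.7 183.8] yaw 2.6808 tilt 0.01 w 1.001 F [-0.8 -0.1 -0.1] q [ 1.01  0.09  1.37 -0.    1.68 -0.1 ]
shift [-0.4256 -0.2717 -0.0662] turn -0.044 rows>= 11.0
```

drive_tool(
  motion=[
    [-1,[-0.426,-0.272,-0.066],-0.044],
    [-1,[-0.426,-0.272,-0.066],-0.044],
    [-1,[-0.426,-0.272,-0.066],-0.044],
    [-1,[-0.426,-0.272,-0.066],-0.044],
    [-1,[-0.426,-0.272,-0.066],-0.044],
  ],
  squeeze=15,
)

```text
t: 1.85
eef_pos: [373.0, 278.6, 216.7]
ee_rot: [3.141, 0.001, 2.751]
wrist_force: [-0.3, -0.5, 0.2]
width: 1.003
```

```bash
python3 - <<'E'
from h import *
go([505,60,250],2.75)
E
```

```text
t 1.85 pos [373.  278.6 216.7] yaw 2.7505 tilt 0.06 w 1.003 F [-0.3 -0.5  0.2] q [ 0.52 -0.11  1.5  -0.    1.75 -0.66]
shift [-0.2054 -0.1517 -0.0333] turn 0.0003 rows>= 6.0
```

drive_tool(
  motion=[
    [-1,[-0.205,-0.152,-0.033],0],
    [-1,[-0.205,-0.152,-0.033],0],
    [-1,[-0.205,-0.152,-0.033],0],
    [-1,[-0.205,-0.152,-0.033],0],
    [-1,[-0.205,-0.152,-0.033],0],
  ],
)

```text
t: 2.35
eef_pos: [500.6, 65.7, 249.1]
ee_rot: [3.14, 0.001, 2.75]
wrist_force: [0.1, -0.1, 1.1]
width: 1.001
```

drive_tool(
  motion=[
    [-1,[0,0,0],0],
    [-1,[0,0,0],0],
  ],
)

```text
t: 2.55
eef_pos: [500.9, 64.9, 248.9]
ee_rot: [3.14, 0.001, 2.748]
wrist_force: [0.6, 0.6, -0.4]
width: 1.003
```

```bash
python3 - <<'E'
from h import *
go([505,60,250],2.75)
st=r.observe();s=r.snapshot("wrist");save(s,"w1");T=pose(s,st);np.savez("pics/w1.npz",W=cloud(s,T),img=s["img"],T=T,f=f(s),c=[s["cx"],s["cy"]])
for l in["mould_lower","brush","dowel_tip","spring_pin","well_mouth"]:
    for d in r.masks_of(s,l)[:3]:
        P=cloud(s,T)[d["mask"]];print(l,round(d["p"],2),np.round(d["location"]),d["mask"].sum(),np.nanmedian(P,0).round(1))
E
```

```text
t 2.55 pos [500.9  64.9 248.9] yaw 2.7477 tilt 0.1 w 1.003 F [ 0.6  0.6 -0.4] q [ 0.02 -0.02  1.35  0.    1.81 -1.16]
shift [-0.0057 -0.0029 -0.0011] turn -0.0015 rows>= 1.0
mould_lower 0.6 [302. 275.] 1292 [649.3  43.3  23.8]
mould_lower 0.55 [274. 178.] 3873 [496.6  63.8  33.7]
brush 0.54 [270. 210.] 296 [505.9  58.7 140.3]
dowel_tip 0.96 [276. 178.] 4036 [497.1  63.5  33.6]
spring_pin 0.67 [276. 180.] 3969 [496.9  64.   33.6]
well_mouth 0.86 [275. 179.] 4003 [497.1  63.6  33.6]
```

View pics/w1.png

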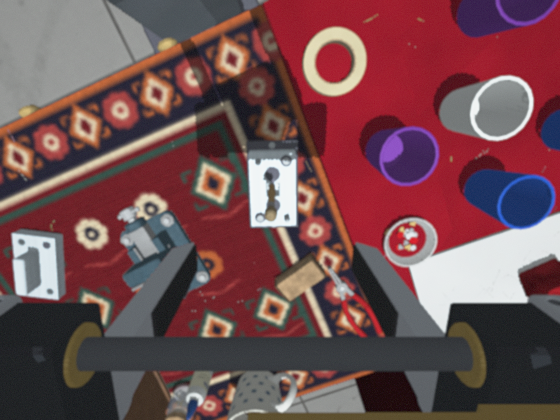

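The wrist view shows the lower mould at (273,190) with the brush standing in it, head at (270,210). The upper half is at (38,265). Next I fit the poses.

```bash
cat > fit.py <<'E'
from h import *
def fitplate(W,c,z0,z1,rad=75):
    m=(np.hypot(W[...,0]-c[0],W[...,1]-c[1])<rad)&(W[...,2]>z0)&(W[...,2]<z1)
    m=m.astype(np.uint8);n,lab,stt,cen=cv2.connectedComponentsWithStats(m)
    k=1+np.argmax(stt[1:,4]);P=W[lab==k]
    rect=cv2.minAreaRect(P[:,:2].astype(np.float32))
    # robust: optimise rectangle by percentile edges
    best=None
    for a in np.radians(np.arange(-60,10,.25)):
        ca,sa=np.cos(a),np.sin(a);u=P[:,0]*ca+P[:,1]*sa;v=-P[:,0]*sa+P[:,1]*ca
        lo,hi=np.percentile(u,[1.5,98.5]);l2,h2=np.percentile(v,[1.5,98.5])
        A=(hi-lo)*(h2-l2)
        if best is None or A<best[0]: best=(A,np.degrees(a),hi-lo,h2-l2,(lo+hi)/2*ca-(l2+h2)/2*sa,(lo+hi)/2*sa+(l2+h2)/2*ca)
    print("n",len(P),"zmed",np.median(P[:,2]).round(1),"rect",rect,"rob",np.round(best,2))
E
python3 - <<'E'
from fit import *
w=np.load("pics/w1.npz");t=np.load("pics/top.npz")
for W in(w["W"],t["W"]):
    fitplate(W,(503,60),28,40);
    fitplate(W,(487,-306),13,25);fitplate(W,(487,-306),42,58)
    for a,b in((50,75),(75,100),(100,115),(115,140),(140,150),(147,165)):
        m=(np.hypot(W[...,0]-505,W[...,1]-60)<40)&(W[...,2]>a)&(W[...,2]<b);P=W[m];print(a,b,len(P),P.mean(0).round(1) if len(P) else "", (np.percentile(P,97,axis=0)-np.percentile(P,3,axis=0)).round(1) if len(P) else"")
E
python3 -c "
import cv2;i=cv2.imread('pics/w1.png')[130:250,215:335];cv2.imwrite('pics/w1c.png',cv2.resize(i,None,fx=5,fy=5,interpolation=2))"
```

```text
n 2885 zmed 34.0 rect ((509.52734375, 58.66640853881836), (59.92655563354492, 100.54312896728516), 68.58271026611328) rob [5733.76  -20.5    97.75   58.66  509.1    59.  ]
n 1818 zmed 18.2 rect ((486.47515869140625, -310.077880859375), (61.762237548828125, 101.33332061767578), 60.45681381225586) rob [5820.36  -29.75   98.66   58.99  486.12 -309.42]
n 564 zmed 49.5 rect ((485.94683837890625, -309.6823425292969), (17.483566284179688, 55.99287414550781), 59.248695373535156) rob [ 833.9   -30.25   53.58   15.56  485.58 -309.26]
50 75 43 [501.1  58.6  62.2] [42.5  8.1 22.6]
75 100 45 [506.2  58.5  87. ] [ 4.8  7.2 22.9]
100 115 20 [506.3  58.5 106.9] [ 4.1  6.2 14.4]
115 140 32 [505.3  59.2 127.8] [ 5.4  8.4 23.1]
140 150 50 [505.3  59.1 145.5] [ 9.5 10.6  9.4]
147 165 122 [508.   57.6 151.1] [10.3 10.2  4.9]
n 536 zmed 35.7 rect ((510.44927978515625, 58.726871490478516), (60.02754592895508, 100.25824737548828), 68.89745330810547) rob [5676.79  -20.75   97.13   58.44  510.42   58.76]
n 495 zmed 19.2 rect ((486.6026306152344, -310.7192687988281), (60.88688278198242, 101.12336730957031), 59.094242095947266) rob [5820.5   -29.75   98.29   59.22  486.26 -310.47]
n 104 zmed 51.0 rect ((486.6470642089844, -310.0357971191406), (17.075014114379883, 56.29750442504883), 58.5300178527832) rob [ 868.25  -30.25   53.39   16.26  486.67 -309.98]
50 75 6 [486.6  56.7  58.6] [40.4  5.3 18.7]
75 100 4 [507.9  56.6  88. ] [ 3.4  5.4 16.8]
100 115 0  
115 140 0  
140 150 4 [508.1  57.9 149. ] [5.7 7.8 2.2]
147 165 17 [509.7  59.2 152.1] [ 9.7 11.   7.8]
```

View pics/w1c.png

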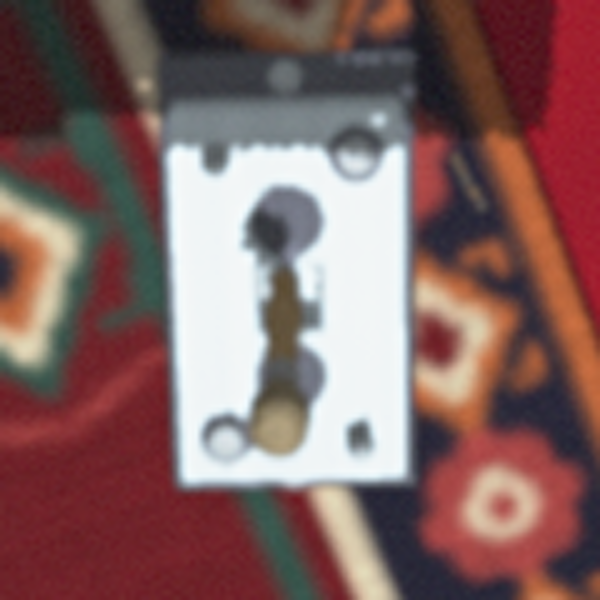

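```bash
python3 - <<'E'
from h import *
go([508.7,58.4,90],2.777)
E
```

```text
t 2.85 pos [500.   67.1 249.1] yaw 2.7528 tilt 0.12 w 0.998 F [-0.2  1.4 -0.4] q [ 0.02 -0.02  1.35  0.    1.81 -1.16]
shift [-0.0111 -0.005   0.1591] turn -0.0154 rows>= 4.0
```

drive_tool(
  motion=[
    [-1,[-0.0105,-0.004,0],-0.016],
    [-1,[-0.0105,-0.004,0.04],-0.016],
    [-1,[-0.0105,-0.004,0.09],-0.016],
    [-1,[-0.0105,-0.004,0.13],-0.016],
    [-1,[-0.0105,-0.004,0.145],-0.016],
  ],
)

```text
t: 3.35
eef_pos: [504.8, 60.6, 98.9]
ee_rot: [-3.14, -0.007, 2.78]
wrist_force: [0.6, 0.4, -0.9]
width: 1.002
```

```bash
python3 - <<'E'
from h import *
for i in range(1):
    go([508.7,58.4,90],2.777)
    st=r.observe();s=r.snapshot("wrist");save(s,"w2");T=pose(s,st);W=cloud(s,T)
go([508.7,58.4,90],2.777)
E
```

```text
t 3.35 pos [504.8  60.6  98.9] yaw 2.7798 tilt 0.39 w 1.002 F [ 0.6  0.4 -0.9] q [ 0.01  0.03  1.6   0.    1.52 -1.2 ]
shift [-0.0045 -0.0007  0.0089] turn 0.0018 rows>= 1.0
t 3.4 pos [504.3  60.5  97.9] yaw 2.7797 tilt 0.49 w 1.0 F [-0.  -0.3 -2.2] q [ 0.01  0.03  1.6   0.    1.52 -1.2 ]
shift [-0.005  -0.0004  0.0079] turn 0.0017 rows>= 1.0
```

View pics/w2.png

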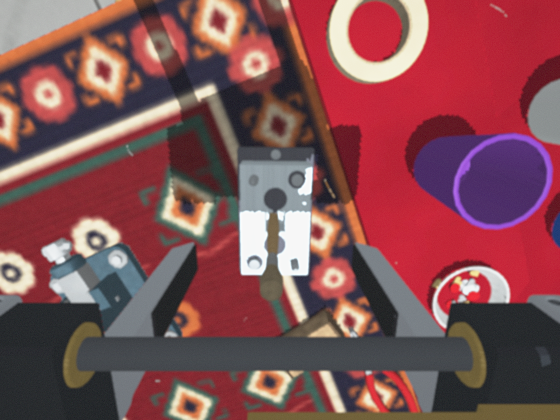

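The brush is centred between the jaws, at columns 265–280. Now I close on it.

drive_tool(
  motion=[
    [-1,[-0.004,0,0.004],0],
    [1,[-0.004,0,0.008],0],
    [1,[-0.004,0,0.008],0],
    [1,[-0.004,0,0.008],0],
    [1,[-0.004,0,0.008],0],
  ],
  squeeze=15,
)

```text
t: 3.9
eef_pos: [508.7, 59.2, 91.1]
ee_rot: [-3.14, -0.006, 2.78]
wrist_force: [0.3, -0.2, 0.4]
width: 0.695
```

drive_tool(
  motion=[
    [1,[0,0,0],0],
    [1,[0,0,0],0],
    [1,[0,0,0],0],
  ],
)

```text
t: 4.2
eef_pos: [508.9, 59.1, 91.4]
ee_rot: [-3.14, -0.006, 2.78]
wrist_force: [0.2, 0.6, 0.3]
width: 0.439
```

drive_tool(
  motion=[
    [1,[0,0,0],0],
    [1,[0,0,0],0],
    [1,[0,0,0],0],
    [1,[0,0,0],0],
    [1,[0,0,0],0],
  ],
)

```text
t: 4.7
eef_pos: [508.9, 59.1, 91.3]
ee_rot: [-3.14, -0.006, 2.78]
wrist_force: [-0.4, 0.6, 0.1]
width: 0.138
```

drive_tool(
  motion=[
    [1,[0,0,-0.01],0],
    [1,[0,0,-0.03],0],
    [1,[0,0,-0.055],0],
    [1,[0,0,-0.085],0],
    [1,[0,0,-0.115],0],
  ],
)

```text
t: 5.2
eef_pos: [509.4, 59.1, 208.1]
ee_rot: [-3.141, -0.006, 2.78]
wrist_force: [0.0, -0.2, -0.1]
width: 0.141
```

```bash
python3 - <<'E'
from h import *
s=r.snapshot("top");W=cloud(s,pose(s));save(s,"top2",(150,130,350,280),4)
m=(np.hypot(W[...,0]-514,W[...,1]-330)<50)&(W[...,2]>74)&(W[...,2]<92);P=W[m]
print(len(P)); (c,rad)=cv2.minEnclosingCircle(P[:,:2].astype(np.float32));print("top rim",c,rad,np.median(P[:,2]))
Wn=np.load("pics/w1.npz")["W"]
m=(np.hypot(Wn[...,0]-514,Wn[...,1]-330)<50)&(Wn[...,2]>74)&(Wn[...,2]<92);P=Wn[m];print(len(P),cv2.minEnclosingCircle(P[:,:2].astype(np.float32)),np.median(P[:,2]))
W2=np.load("pics/scene.npz")["W"]
m=(np.hypot(W2[...,0]-514,W2[...,1]-330)<50)&(W2[...,2]>74)&(W2[...,2]<92);P=W2[m];print(len(P),cv2.minEnclosingCircle(P[:,:2].astype(np.float32)),np.median(P[:,2]))
st=r.observe();s=r.snapshot("wrist");save(s,"w3")
go([512,329,202],None)
E
```

```text
118
top rim (513.111572265625, 328.6328430175781) 34.225833892822266 82.2750762024624
1172 ((512.5916137695312, 328.8388366699219), 34.39198684692383) 80.65707507742394
132 ((512.3260498046875, 330.34130859375), 37.1920051574707) 80.07691301252163
t 5.3 pos [512.2  59.1 212.5] yaw 2.7797 tilt 0.28 w 0.139 F [ 0.6  0.1 -0.4] q [ 0.    0.    1.4   0.    1.73 -1.2 ]
shift [0.0958 0.2523 0.0107] turn 0.0 rows>= 6.0
```

View pics/w3.png

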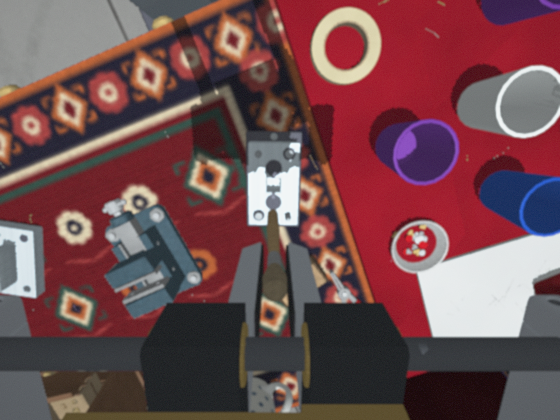

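View pics/top2.png

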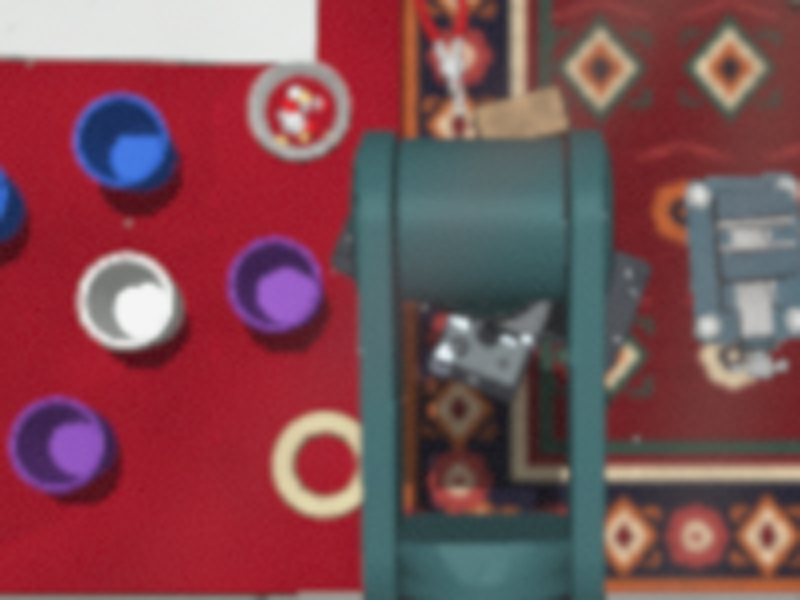

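The white pot is the only white one of the five, at top-crop pixel (128,300). Its rim centre is (512.7, 329) and its height is about 81. The brush is held out of the well.

drive_tool(
  motion=[
    [1,[0.015,0.04,0],0],
    [1,[0.034,0.09,0],0],
    [1,[0.053,0.14,0],0],
    [1,[0.072,0.19,0],0],
    [1,[0.09,0.237,0],0],
  ],
)

```text
t: 5.8
eef_pos: [511.4, 303.5, 211.8]
ee_rot: [3.14, 0.004, 2.78]
wrist_force: [0.2, 0.5, 0.9]
width: 0.139
```

drive_tool(
  motion=[
    [1,[0,0,0],0],
    [1,[0,0,0],0],
  ],
)

```text
t: 6.0
eef_pos: [510.5, 304.3, 210.2]
ee_rot: [-3.141, 0.002, 2.782]
wrist_force: [-0.6, -0.1, -0.9]
width: 0.136
```

```bash
python3 - <<'E'
from h import *
st=r.observe();s=r.snapshot("wrist");save(s,"w4")
T=pose(s,st);W=cloud(s,T)
m=(np.hypot(W[...,0]-512,W[...,1]-329)<55)&(W[...,2]>74)&(W[...,2]<90);P=W[m];print(len(P),cv2.minEnclosingCircle(P[:,:2].astype(np.float32)) if len(P) else "")
go([512.7,329,205],None)
s=r.snapshot("scene");save(s,"s4",(140,100,340,250),4)
go([512.7,329,205],None)
E
```

```text
879 ((512.0062255859375, 329.092529296875), 33.714111328125)
t 6.05 pos [511.  303.1 210.8] yaw 2.7801 tilt 0.16 w 0.143 F [ 0.5  0.1 -0.1] q [ 0.44  0.18  1.21 -0.    1.75 -0.77]
shift [0.0075 0.0248 0.0057] turn 0.0 rows>= 1.0
t 6.1 pos [511.3 302.5 211.2] yaw 2.7787 tilt 0.19 w 0.14 F [-0.1 -1.  -0.3] q [ 0.44  0.18  1.21 -0.    1.75 -0.77]
shift [0.0081 0.0253 0.0062] turn 0.0 rows>= 1.0
```

View pics/w4.png

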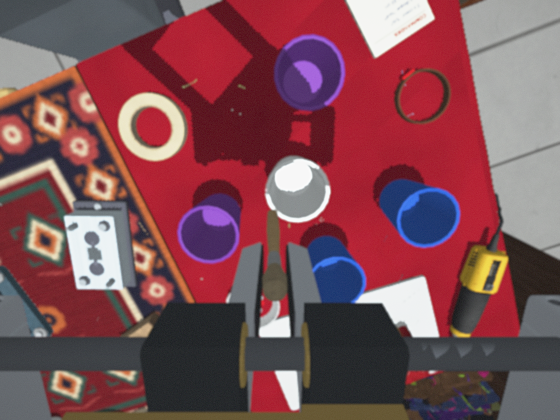

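View pics/s4.png

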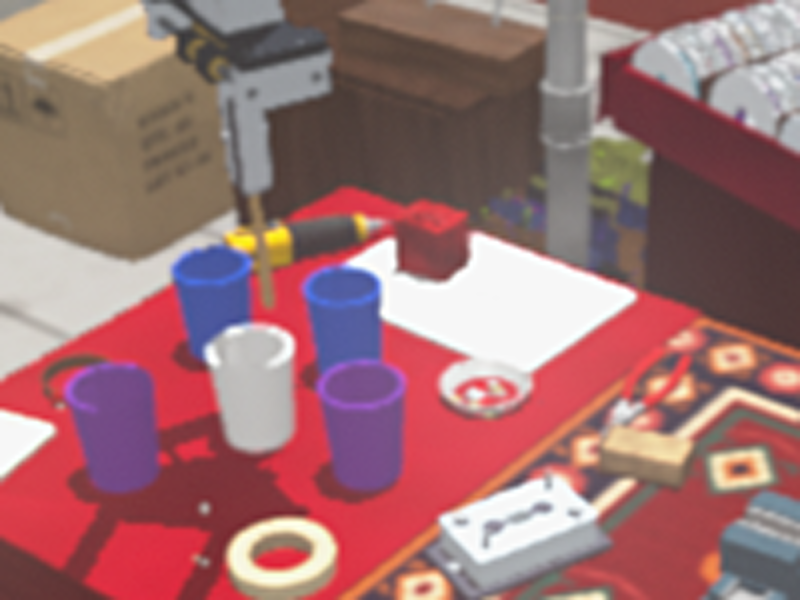

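drive_tool(
  motion=[
    [1,[0.008,0.025,0],0],
    [1,[0.008,0.025,0.02],0],
    [1,[0.008,0.025,0.04],0],
    [1,[0.008,0.025,0.06],0],
    [1,[0.008,0.025,0.06],0],
  ],
)

```text
t: 6.6
eef_pos: [511.6, 325.8, 147.8]
ee_rot: [-3.137, -0.001, 2.776]
wrist_force: [-0.6, -0.2, -0.5]
width: 0.142
```

```bash
python3 - <<'E'
from h import *
s=r.snapshot("scene");save(s,"s5",(150,110,310,230),5)
go([512.7,329,88],None)
E
```

```text
t 6.65 pos [512.4 326.5 149.9] yaw 2.7762 tilt 0.15 w 0.139 F [-0.3  0.5  0.2] q [ 0.48  0.22  1.28 -0.    1.64 -0.73]
shift [0.0007 0.0026 0.0618] turn 0.0 rows>= 2.0
```

View pics/s5.png

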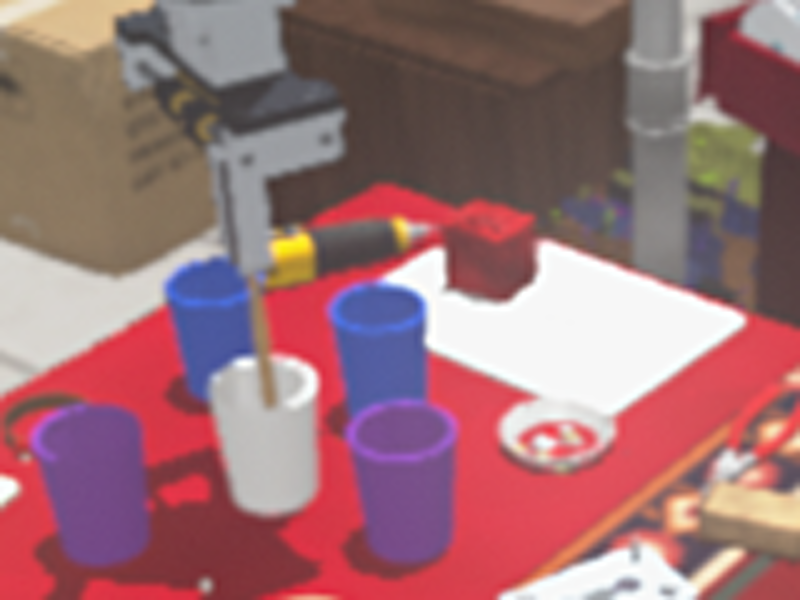

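The brush's lower end is inside the white pot's rim, at crop (268,400). Next I lower it further and release.

drive_tool(
  motion=[
    [1,[0,0.003,0.02],0],
    [1,[0,0.003,0.04],0],
    [1,[0,0.003,0.056],0],
    [1,[0,0.003,0.06],0],
    [1,[0,0.003,0.06],0],
  ],
)

```text
t: 7.15
eef_pos: [514.0, 328.6, 90.7]
ee_rot: [-3.14, 0.002, 2.775]
wrist_force: [0.1, -1.3, -0.2]
width: 0.137
```

drive_tool(
  motion=[
    [0.5,[0,0,0],0],
    [0.5,[0,0,0],0],
    [0.5,[0,0,0],0],
  ],
)

```text
t: 7.45
eef_pos: [514.7, 328.9, 92.0]
ee_rot: [-3.141, 0.003, 2.775]
wrist_force: [0.2, 0.0, 0.3]
width: 0.247
```

drive_tool(
  motion=[
    [0.5,[0,0,-0.012],0],
    [0.5,[0,0,-0.03],0],
    [-1,[0,0,-0.06],0],
    [-1,[0,0,-0.1],0],
    [-1,[0,0,-0.14],0],
  ],
)

```text
t: 7.95
eef_pos: [514.0, 329.0, 234.4]
ee_rot: [3.141, 0.003, 2.775]
wrist_force: [0.7, 0.4, 0.0]
width: 0.468
```

```bash
python3 - <<'E'
from h import *
s=r.snapshot("scene");save(s,"s6",(150,110,310,230),5)
go([487,-309.5,200],2.618)
E
```

```text
t 8.0 pos [516.7 330.4 243.6] yaw 2.7752 tilt 0.99 w 0.513 F [0.2 0.8 4.9] q [ 0.48  0.21  1.11 -0.    1.8  -0.73]
shift [-0.2009 -0.6085  0.0395] turn 0.1001 rows>= 13.0
```

View pics/s6.png

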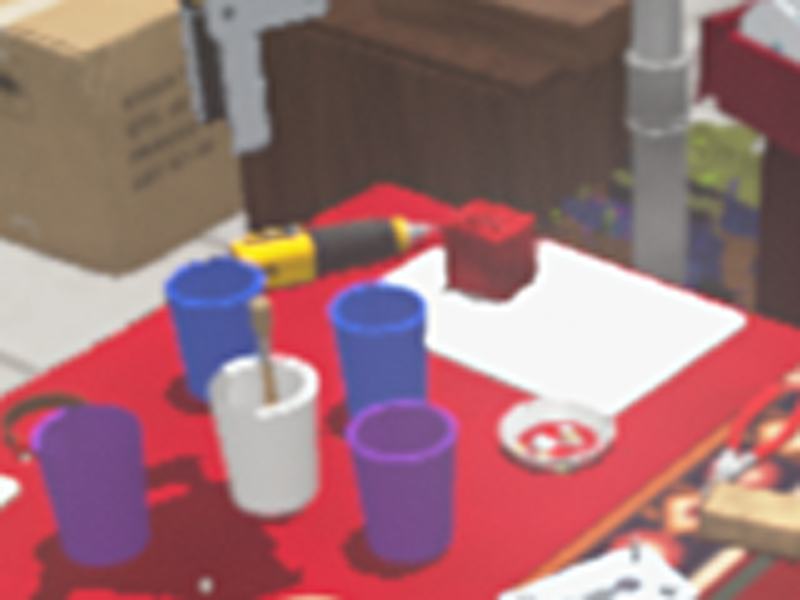

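The brush stands in the white pot, head at crop (262,310). Now I move to the upper half.

drive_tool(
  motion=[
    [-1,[-0.201,-0.608,0.01],0.1],
    [-1,[-0.201,-0.608,0.01],0.1],
    [-1,[-0.201,-0.608,0.01],0.1],
    [-1,[-0.201,-0.608,0.01],0.1],
    [-1,[-0.201,-0.608,0.01],0.1],
  ],
)

```text
t: 8.5
eef_pos: [503.3, 77.6, 232.4]
ee_rot: [3.127, 0.013, 2.619]
wrist_force: [0.4, 0.1, 0.7]
width: 0.94
```

```bash
python3 - <<'E'
from h import *
go([487,-309.5,230],2.618)
E
```

```text
t 8.5 pos [503.3  77.6 232.4] yaw 2.6188 tilt 1.12 w 0.94 F [0.4 0.1 0.7] q [ 0.04 -0.02  1.39  0.01  1.76 -1.01]
shift [-1.791e-01 -3.436e-01 -1.000e-04] turn 0.0005 rows>= 8.0
```

drive_tool(
  motion=[
    [-1,[-0.179,-0.343,0.0],0],
    [-1,[-0.179,-0.343,0.0],0],
    [-1,[-0.179,-0.343,0.0],0],
    [-1,[-0.179,-0.343,0.0],0],
    [-1,[-0.179,-0.343,0.0],0],
  ],
)

```text
t: 9.0
eef_pos: [492.8, -172.5, 231.9]
ee_rot: [3.127, 0.016, 2.619]
wrist_force: [0.7, 0.2, 0.0]
width: 0.999
```

```bash
python3 - <<'E'
from h import *
go([487,-309.5,200],2.618)
E
```

```text
t 9.0 pos [ 492.8 -172.5  231.9] yaw 2.6189 tilt 1.24 w 0.999 F [0.7 0.2 0. ] q [-0.45  0.01  1.36  0.01  1.76 -1.5 ]
shift [-0.0628 -0.1221  0.0311] turn 0.0006 rows>= 3.0
```

drive_tool(
  motion=[
    [-1,[-0.03,-0.05,0.0],0],
    [-1,[-0.05,-0.1,0.0],0],
    [-1,[-0.063,-0.122,0.0],0],
    [-1,[-0.063,-0.122,0.0],0],
    [-1,[-0.063,-0.122,0.05],0],
  ],
)

```text
t: 9.5
eef_pos: [491.3, -313.5, 189.7]
ee_rot: [3.129, 0.034, 2.617]
wrist_force: [1.0, -0.2, 0.9]
width: 1.001
```

```bash
cat >> h.py <<'E'
def tilt(st):
    M=R.from_euler("xyz",st["ee_rot"]).as_matrix()
    # tool z in world = -ez ideally ; express world down in tool: (tx,ty)
    d=M.T@np.array([0,0,-1.]); return (d[:2]*1000).round(1)  # mrad
E
python3 - <<'E'
from fit import *
for i in range(5):
    st=r.observe();s=r.snapshot("wrist");print(st["t"],st["eef_pos"].round(1),tilt(st),st["wrist_force"].round(1))
save(s,"w7")
T=pose(s,st);W=cloud(s,T);fitplate(W,(487,-306),13,25);fitplate(W,(487,-306),42,58)
go([487,-309.5,200],2.618)
E
```

```text
9.5 [ 491.3 -313.5  189.7] [ 33.7 -12.5] [ 1.  -0.2  0.9]
9.55 [ 483.5 -306.2  171.4] [  2.7 -17.2] [ -5.1   4.  -10.7]
9.6 [ 482.6 -304.9  171.5] [ -3.2 -17.9] [-0.5  0.2 -2.4]
9.65 [ 484.9 -306.5  176.3] [  4.7 -16.7] [-0.1 -0.5  0.4]
9.7 [ 487.1 -308.1  180.6] [ 12.9 -15.3] [ 0.1 -0.2  2.2]
n 3487 zmed 17.8 rect ((486.2587890625, -310.7143859863281), (60.06126022338867, 99.8481216430664), 59.56489944458008) rob [5719.22  -30.     97.64   58.57  486.07 -310.63]
n 776 zmed 49.6 rect ((486.1180725097656, -310.6688232421875), (15.913883209228516, 55.68025588989258), 59.48310470581055) rob [ 839.29  -31.     53.78   15.61  485.63 -310.65]
t 9.75 pos [ 488.6 -309.2  183.5] yaw 2.6201 tilt 1.35 w 1.002 F [0.4 0.4 0.2] q [-0.67  0.14  1.32  0.02  1.67 -1.72]
shift [ 0.0009 -0.0008 -0.0165] turn 0.0013 rows>= 1.0
```

View pics/w7.png

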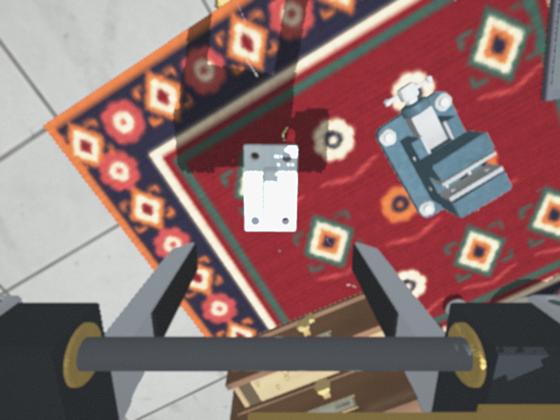

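drive_tool(
  motion=[
    [-1,[0,0,0],0],
    [-1,[0,0,0],0],
    [-1,[0,0.04,0],0],
  ],
)

```text
t: 10.05
eef_pos: [508.6, -278.0, 186.8]
ee_rot: [3.13, 0.024, 2.615]
wrist_force: [0.8, -0.4, -0.1]
width: 1.0
```

```bash
python3 - <<'E'
from fit import *
for i in range(6):
    st=r.observe();s=r.snapshot("wrist");print(st["t"],st["eef_pos"].round(1),tilt(st),st["wrist_force"].round(1))
    if i==1 : pass
go([486,-310.3,180],2.618)
E
```

```text
10.05 [ 508.6 -278.   186.8] [ 23.8 -11.8] [ 0.8 -0.4 -0.1]
10.1 [ 512.4 -270.2  186.9] [ 23.4 -19.4] [ 1.4  2.3 -0.3]
10.15 [ 511.2 -272.1  186.7] [ 23.1 -16.2] [-0.3 -0.1  0.3]
10.2 [ 510.2 -273.6  186.4] [ 22.6 -14.2] [-0.1  0.  -0.1]
10.25 [ 509.6 -274.5  186. ] [ 22.1 -13.6] [1.4 0.  0.2]
10.3 [ 509.1 -274.9  185.5] [ 21.3 -13.5] [-0.7 -0.5  0.4]
t 10.35 pos [ 508.8 -275.2  185.2] yaw 2.6201 tilt 1.42 w 0.998 F [ 0.5 -0.1  0.5] q [-0.6   0.13  1.32  0.02  1.67 -1.65]
shift [ 0.0024 -0.0419  0.0045] turn 0.0013 rows>= 1.0
```

drive_tool(
  motion=[
    [-1,[0,0,0],0],
    [-1,[0,-0.042,0.025],0],
  ],
)

```text
t: 10.55
eef_pos: [492.3, -311.1, 164.4]
ee_rot: [3.127, 0.031, 2.625]
wrist_force: [1.6, -1.2, 0.3]
width: 1.003
```

```bash
python3 - <<'E'
from fit import *
st=r.observe();s=r.snapshot("wrist");print(st["t"],st["eef_pos"].round(1),tilt(st))
st=r.observe();print(st["t"],st["eef_pos"].round(1),tilt(st))
E
```

```text
10.55 [ 492.3 -311.1  164.4] [ 30.9 -14.1]
10.6 [ 484.5 -316.7  156.3] [17.6 -8.2]
```

drive_tool(
  motion=[
    [-1,[0,0.02,0],0],
    [-1,[0,0.042,0],0],
    [-1,[0,0.042,-0.01],0],
    [-1,[0,0.042,-0.025],0],
    [-1,[0,0,0],0],
  ],
)

```text
t: 11.1
eef_pos: [490.0, -316.9, 165.2]
ee_rot: [3.134, 0.034, 2.624]
wrist_force: [0.4, -1.0, 0.9]
width: 1.002
```

```bash
python3 - <<'E'
from fit import *
st=r.observe();s=r.snapshot("wrist");print(st["t"],st["eef_pos"].round(1),tilt(st))
st=r.observe();print(st["t"],st["eef_pos"].round(1),tilt(st))
E
```

```text
11.1 [ 490.  -316.9  165.2] [33.7 -7.4]
11.15 [ 481.9 -322.4  156.4] [19.7 -1.6]
```

drive_tool(
  motion=[
    [-1,[0,0,-0.015],0],
    [-1,[0,0,-0.03],0],
    [-1,[0,0,-0.045],0],
    [-1,[0,0,-0.05],0],
    [-1,[0,0,0],0],
  ],
)

```text
t: 11.65
eef_pos: [487.5, -326.2, 168.0]
ee_rot: [-3.14, 0.042, 2.617]
wrist_force: [1.1, -0.5, -0.5]
width: 0.998
```

```bash
python3 - <<'E'
from fit import *
for i in range(2):
    st=r.observe();s=r.snapshot("wrist");print(st["t"],st["eef_pos"].round(1),tilt(st))
st=r.observe();print(st["t"],st["eef_pos"].round(1),tilt(st))
E
```

```text
11.65 [ 487.5 -326.2  168. ] [42.5  2. ]
11.7 [ 479.1 -319.2  148.8] [10.3 -3.3]
11.75 [ 477.5 -318.   148. ] [ 2.6 -4.5]
```

Tilt is nearly zero at this instant, so I lock it here with a gentle alignment move.

drive_tool(
  motion=[
    [-1,[-0.001,0.005,0],0],
    [-1,[-0.002,0.008,0],0],
    [-1,[-0.003,0.011,0],0],
    [-1,[-0.003,0.011,0],0],
    [-1,[-0.003,0.011,0],0],
  ],
)

```text
t: 12.25
eef_pos: [486.5, -310.5, 149.7]
ee_rot: [3.138, 0.005, 2.617]
wrist_force: [-0.3, 0.2, 0.1]
width: 1.002
```

```bash
python3 - <<'E'
from fit import *
for i in range(2):
    st=r.observe();s=r.snapshot("wrist");print(st["t"],st["eef_pos"].round(1),tilt(st),st["ee_rot"])
T=pose(s,st);W=cloud(s,T);fitplate(W,(487,-306),13,25);fitplate(W,(487,-306),42,58)
go([486.2,-310.5,100],2.618)
E
```

```text
12.25 [ 486.5 -310.5  149.7] [ 5.4 -4. ] [3.13757255 0.00541602 2.61689784]
12.3 [ 486.2 -310.4  149.3] [ 4.8 -4.1] [3.13745317 0.00475164 2.61666957]
n 4114 zmed 17.9 rect ((486.58612060546875, -310.9663391113281), (60.09041213989258, 100.5414047241211), 59.646453857421875) rob [5723.52  -29.75   97.85   58.49  486.26 -310.69]
n 902 zmed 49.6 rect ((486.0594787597656, -310.78076171875), (15.541421890258789, 55.56547927856445), 60.30501174926758) rob [ 814.91  -29.25   53.48   15.24  485.67 -310.35]
t 12.35 pos [ 486.  -310.3  148.9] yaw 2.6165 tilt 0.34 w 0.996 F [-0.1 -0.5 -0.1] q [-0.67  0.15  1.37  0.    1.62 -1.72]
shift [-0.0001 -0.0003  0.0489] turn -0.0009 rows>= 1.0
```

drive_tool(
  motion=[
    [-1,[0,0,0.03],0],
    [-1,[0,0,0.065],0],
    [-1,[0,0,0.09],0],
    [-1,[0,0,0.1],0],
    [-1,[0,0,0.1],0],
  ],
)

```text
t: 12.85
eef_pos: [485.6, -309.6, 47.4]
ee_rot: [3.137, 0.001, 2.616]
wrist_force: [0.4, -0.1, 0.0]
width: 1.0
```

```bash
python3 - <<'E'
from fit import *
for i in range(3):
    st=r.observe();s=r.snapshot("wrist");print(st["t"],st["eef_pos"].round(1),tilt(st),st["ee_rot"])
save(s,"w8")
go([486.2,-310.5,33],2.618)
E
```

```text
12.85 [ 485.6 -309.6   47.4] [ 0.7 -4.7] [3.13685288e+00 6.69362317e-04 2.61626836e+00]
12.9 [ 486.6 -310.3   49.2] [ 3.9 -4.3] [3.13731728 0.00387395 2.61633917]
12.95 [ 487.3 -310.9   50.4] [ 6.3 -3.9] [3.13765622 0.00630576 2.61638188]
t 13.0 pos [ 487.7 -311.1   51. ] yaw 2.6164 tilt 0.48 w 1.0 F [ 1.2 -0.8  0.3] q [-0.67  0.21  1.5   0.    1.43 -1.72]
shift [ 0.0017 -0.0003  0.018 ] turn -0.001 rows>= 1.0
```

View pics/w8.png

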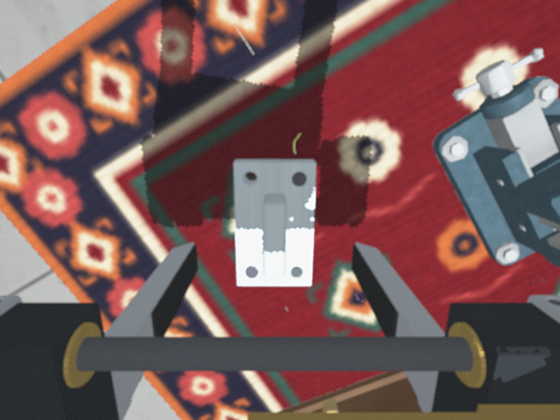

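The bar is centred between the jaws (column 275) and aligned. I descend and close.

drive_tool(
  motion=[
    [-1,[0.001,0,0.006],0],
    [-1,[0.001,0,0.012],0],
    [-1,[0.001,0,0.018],0],
    [1,[0.001,0,0.018],0],
    [1,[0.001,0,0.018],0],
  ],
  squeeze=55,
)

```text
t: 13.5
eef_pos: [486.7, -310.4, 32.5]
ee_rot: [3.138, 0.007, 2.616]
wrist_force: [0.2, -0.1, 0.1]
width: 0.864
```

drive_tool(
  motion=[
    [1,[0,0,0],0],
    [1,[0,0,0],0],
    [1,[0,0,0],0],
    [1,[0,0,0],0],
    [1,[0,0,0],0],
  ],
)

```text
t: 14.0
eef_pos: [486.8, -310.5, 32.6]
ee_rot: [3.138, 0.007, 2.616]
wrist_force: [0.4, 0.9, -0.1]
width: 0.439
```

drive_tool(
  motion=[
    [1,[0,0,0],0],
    [1,[0,0,0],0],
    [1,[0,0,0],0],
    [1,[0,0,0],0],
    [1,[0,0,0],0],
  ],
)

```text
t: 14.5
eef_pos: [486.8, -310.4, 32.6]
ee_rot: [3.138, 0.007, 2.616]
wrist_force: [-0.6, -0.5, 0.1]
width: 0.024
```

```bash
python3 - <<'E'
from fit import *
st=r.observe();print(tilt(st));go([486.2,-310.5,33],2.618)
E
```

```text
[ 6.8 -3.8]
t 14.5 pos [ 486.8 -310.4   32.6] yaw 2.6165 tilt 0.45 w 0.024 F [-0.6 -0.5  0.1] q [-0.67  0.22  1.53  0.    1.39 -1.72]
shift [ 0.0005 -0.0003 -0.0004] turn -0.001 rows>= 1.0
```

The width of 0.024 means the bar is not between the pads, so I look before doing anything else.

```bash
python3 - <<'E'
from fit import *
st=r.observe();s=r.snapshot("wrist");save(s,"w9");T=pose(s,st);W=cloud(s,T);fitplate(W,(487,-306),13,25);fitplate(W,(487,-306),42,58)
s=r.snapshot("scene");save(s,"s9",(300,220,460,340),5)
s=r.snapshot("top");save(s,"t9",(330,150,470,255),5)
E
```

```text
n 6977 zmed 18.0 rect ((486.40521240234375, -310.87310791015625), (60.22895431518555, 100.34803771972656), 59.51849365234375) rob [5530.65  -31.     94.02   58.83  484.11 -309.49]
n 1128 zmed 49.6 rect ((485.814453125, -310.40032958984375), (15.605072975158691, 55.214534759521484), 60.323673248291016) rob [ 784.47  -27.25   51.52   15.23  484.75 -309.  ]
```

View pics/w9.png

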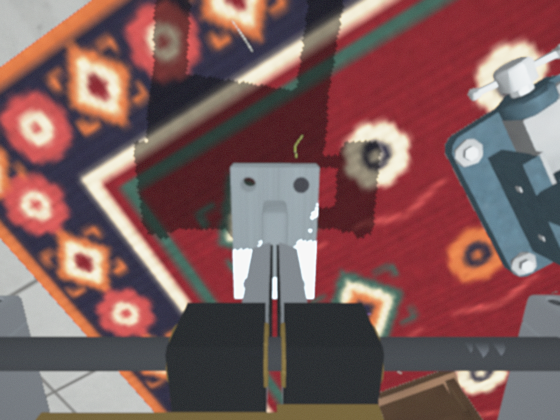

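View pics/s9.png

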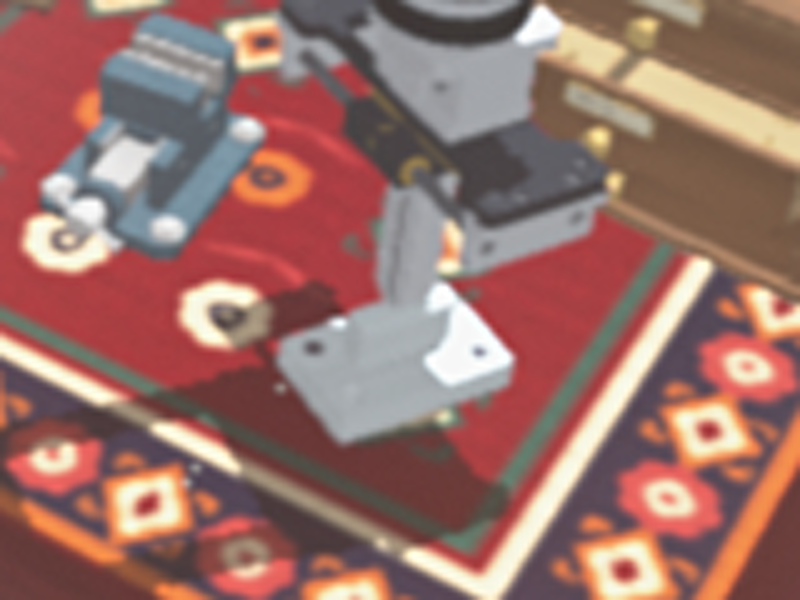

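View pics/t9.png

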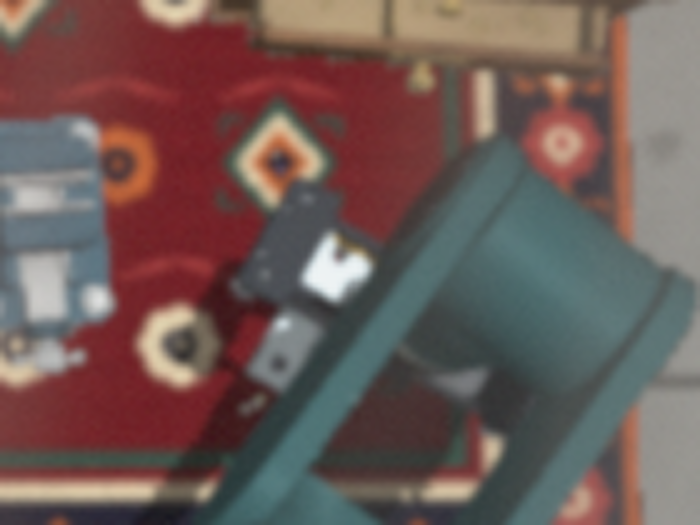

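```bash
python3 - <<'E'
from fit import *
st=r.observe();s=r.snapshot("wrist");M=np.array(s["mount"]);C=cloud(s,M)
Wd=cloud(s,pose(s,st))
for row in range(195,310,6):
    print(row,[tuple(C[row,c].round(0)) for c in(250,262,270,275,283,295)])
save(s,"w9c",(215,150,335,310),4)
print(st["eef_pos"],st["wrist_force"],st["width"])
E
```

```text
195 [(np.float64(30.0), np.float64(-17.0), np.float64(15.0)), (np.float64(30.0), np.float64(-9.0), np.float64(14.0)), (np.float64(31.0), np.float64(-4.0), np.float64(14.0)), (np.float64(30.0), np.float64(-0.0), np.float64(15.0)), (np.float64(30.0), np.float64(5.0), np.float64(15.0)), (np.float64(30.0), np.float64(14.0), np.float64(15.0))]
201 [(np.float64(26.0), np.float64(-17.0), np.float64(14.0)), (np.float64(26.0), np.float64(-9.0), np.float64(15.0)), (np.float64(28.0), np.float64(-3.0), np.float64(8.0)), (np.float64(28.0), np.float64(-0.0), np.float64(7.0)), (np.float64(28.0), np.float64(5.0), np.float64(9.0)), (np.float64(26.0), np.float64(14.0), np.float64(14.0))]
207 [(np.float64(22.0), np.float64(-18.0), np.float64(15.0)), (np.float64(22.0), np.float64(-9.0), np.float64(14.0)), (np.float64(28.0), np.float64(-3.0), np.float64(-7.0)), (np.float64(28.0), np.float64(-0.0), np.float64(-7.0)), (np.float64(28.0), np.float64(5.0), np.float64(-7.0)), (np.float64(22.0), np.float64(14.0), np.float64(15.0))]
213 [(np.float64(18.0), np.float64(-18.0), np.float64(14.0)), (np.float64(25.0),
[... 5191 characters left out ...]
np.float64(-125.0)), (np.float64(11.0), np.float64(-2.0), np.float64(-87.0)), (np.float64(1.0), np.float64(-0.0), np.float64(-72.0)), (np.float64(35.0), np.float64(2.0), np.float64(-125.0)), (np.float64(35.0), np.float64(5.0), np.float64(-125.0))]
309 [(np.float64(34.0), np.float64(-7.0), np.float64(-127.0)), (np.float64(35.0), np.float64(-4.0), np.float64(-128.0)), (np.float64(11.0), np.float64(-2.0), np.float64(-92.0)), (np.float64(-2.0), np.float64(-0.0), np.float64(-73.0)), (np.float64(35.0), np.float64(2.0), np.float64(-128.0)), (np.float64(34.0), np.float64(5.0), np.float64(-127.0))]
[ 486.76519607 -310.45371044   32.64356916] [ 0.55348593  0.52216459 -0.46063138] 0.0039011438244499134
```

View pics/w9c.png

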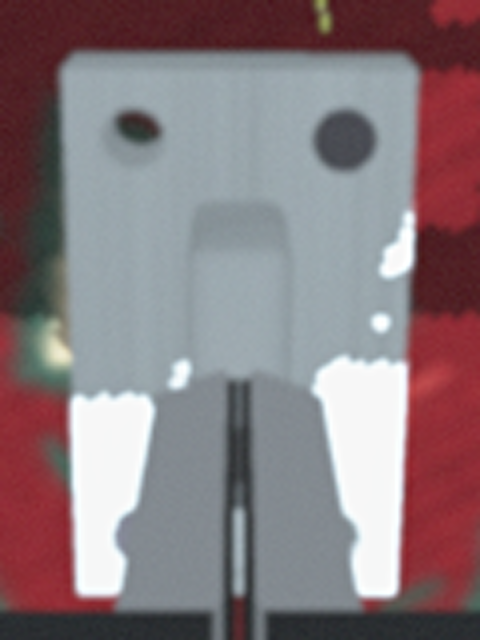

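```bash
python3 - <<'E'
from fit import *
d=np.load("pics/w1.npz");T=d["T"];W=d["W"]
s=r.snapshot("wrist");M=np.array(s["mount"])
Tt=T@np.linalg.inv(M);C=(W-Tt[:3,3])@Tt[:3,:3]
for row in(238,242,246,250,256,264,272,285):
    print(row,[C[row,c].round(0).tolist() for c in(170,180,187,192,195,354,358,362,370)])
st=r.observe();C=cloud(s,M);print(st["width"])
m=(C[...,2]<-20)&(C[...,2]>-70)&(abs(C[...,1])<25);P=C[m];print(P[:,2].max(), np.sort(P[:,2])[-20:].round(1))
E
```

```text
238 [[-86.0, -151.0, 230.0], [-88.0, -138.0, 237.0], [nan, nan, nan], [-93.0, -124.0, 249.0], [-93.0, -120.0, 250.0], [-93.0, 119.0, 250.0], [-93.0, 125.0, 250.0], [-93.0, 131.0, 249.0], [-93.0, 143.0, 250.0]]
242 [[-89.0, -149.0, 224.0], [-95.0, -139.0, 237.0], [-94.0, -128.0, 237.0], [10.0, -50.0, -21.0], [-100.0, -120.0, 249.0], [-100.0, 119.0, 250.0], [10.0, 50.0, -22.0], [-99.0, 131.0, 249.0], [-100.0, 143.0, 250.0]]
246 [[-93.0, -147.0, 217.0], [11.0, -55.0, -29.0], [11.0, -51.0, -29.0], [9.0, -49.0, -26.0], [10.0, -47.0, -26.0], [9.0, 47.0, -25.0], [10.0, 48.0, -28.0], [11.0, 50.0, -30.0], [10.0, 55.0, -27.0]]
250 [[-96.0, -146.0, 212.0], [11.0, -53.0, -35.0], [10.0, -50.0, -34.0], [9.0, -48.0, -31.0], [7.0, -47.0, -25.0], [7.0, 46.0, -26.0], [9.0, 48.0, -30.0], [11.0, 49.0, -34.0], [10.0, 53.0, -34.0]]
256 [[10.0, -57.0, -41.0], [11.0, -51.0, -43.0], [9.0, -48.0, -39.0], [6.0, -48.0, -32.0], [4.0, -47.0, -27.0], [3.0, 47.0, -26.0], [7.0, 46.0, -36.0], [9.0, 48.0, -38.0], [11.0, 51.0, -42.0]]
264 [[11.0, -53.0, -53.0], [10.0, -49.0, -51.0], [6.0, -47.0, -44.0], [2.0, -48.0, -33.0], [-2.0, -48.0, -27.0], [-1.0, 46.0, -28.0], [3.0, 46.0, -37.0], [6.0, 47.0, -44.0], [11.0, 48.0, -53.0]]
272 [[10.0, -51.0, -61.0], [9.0, -47.0, -57.0], [2.0, -48.0, -44.0], [-3.0, -48.0, -35.0], [-6.0, -48.0, -29.0], [-6.0, 47.0, -29.0], [-2.0, 47.0, -37.0], [2.0, 47.0, -45.0], [9.0, 47.0, -57.0]]
285 [[9.0, -48.0, -71.0], [2.0, -48.0, -58.0], [-4.0, -47.0, -47.0], [-166.0, -127.0, 238.0], [-165.0, -122.0, 237.0], [-172.0, 124.0, 249.0], [-171.0, 130.0, 248.0], [-5.0, 47.0, -46.0], [3.0, 47.0, -59.0]]
0.005378798388858864
-20.456519876187258 [-23.5 -23.2 -23.2 -23.2 -23.1 -23.  -22.9 -22.9 -22.9 -22.8 -22.5 -22.4
 -22.2 -22.1 -21.8 -21.7 -21.4 -20.9 -20.6 -20.5]
```

The wrist picture and depth settle it. Measured in the tool frame, the fingertips end at z≈−22 mm, not at the stated +11. At TCP z=32.6 they therefore closed about 5 mm above the bar top. From here on I use tip z = TCP z + 22. Nothing was moved. I reopen and go lower.

drive_tool(
  motion=[
    [0,[0,0,0],0],
    [0,[0,0,0],0],
    [0,[0,0,0],0],
    [0,[0,0,0],0],
    [0,[0,0,0],0],
  ],
)

```text
t: 15.25
eef_pos: [486.7, -310.5, 32.6]
ee_rot: [3.138, 0.007, 2.616]
wrist_force: [-0.2, 0.4, -0.5]
width: 0.398
```

drive_tool(
  motion=[
    [0,[0,0,0],0],
    [0,[0,0,0.005],0],
    [0,[0,0,0.011],0],
    [0,[0,0,0.017],0],
    [0,[0,0,0.02],0],
  ],
)

```text
t: 15.75
eef_pos: [486.3, -310.0, 11.3]
ee_rot: [3.137, 0.005, 2.616]
wrist_force: [-0.3, -0.3, 0.2]
width: 0.499
```

```bash
python3 - <<'E'
from fit import *
st=r.observe();s=r.snapshot("wrist");M=np.array(s["mount"]);C=cloud(s,M);W=cloud(s,pose(s,st))
m=(C[...,2]<-10)&(C[...,2]>-70)&(abs(C[...,1])>19)&(abs(C[...,1])<60)&(C[...,0]<15);P=C[m];print("finger tool z",np.sort(P[:,2])[-30:].round(1))
fitplate(W,(487,-306),13,25);fitplate(W,(487,-306),42,58)
save(s,"w10",(175,150,375,310),4);print(tilt(st));go([486.4,-310.6,0],2.618)
E
```

```text
finger tool z [-23.1 -23.  -23.  -23.  -23.  -22.9 -22.9 -22.9 -22.9 -22.9 -22.9 -22.9
 -22.8 -22.5 -22.4 -22.4 -22.4 -22.3 -22.2 -22.1 -22.  -21.9 -21.9 -21.9
 -21.7 -21.6 -21.5 -21.5 -21.4 -21.4]
n 9624 zmed 18.0 rect ((486.8434753417969, -311.1418762207031), (60.187896728515625, 101.4455795288086), 59.62723922729492) rob [5712.    -30.     98.5    57.99  486.01 -310.53]
n 2590 zmed 49.7 rect ((486.1766052246094, -310.7109375), (16.00690460205078, 56.39173889160156), 59.63115692138672) rob [ 812.52  -30.75   53.63   15.15  485.55 -310.25]
[ 4.9 -4.1]
t 15.8 pos [ 486.2 -309.8   11. ] yaw 2.6164 tilt 0.35 w 0.502 F [-0.6  0.  -0.3] q [-0.67  0.24  1.55  0.    1.35 -1.72]
shift [-0.0005 -0.0006  0.011 ] turn -0.001 rows>= 1.0
```

View pics/w10.png

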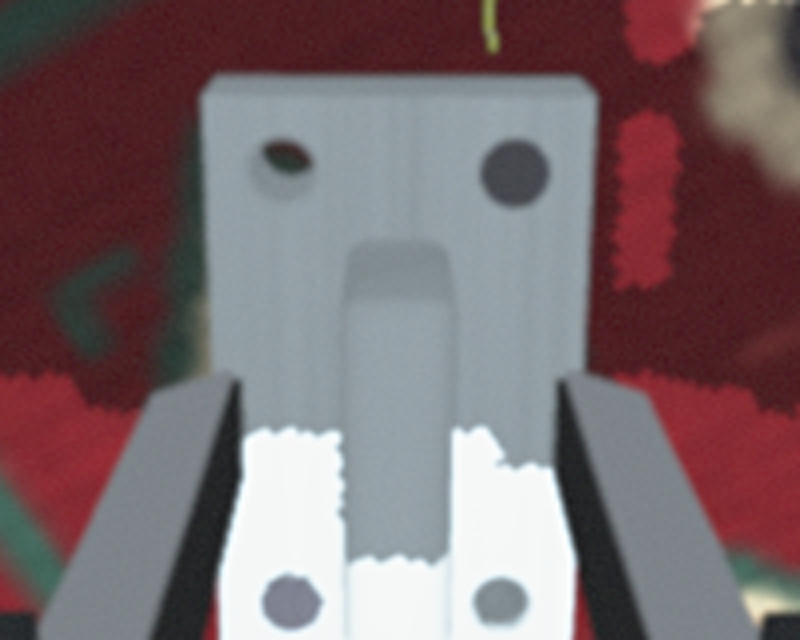

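The bar, at crop columns 345–450, now sits between the fingers with the tips about 15 mm above the plate. I go down 11 mm and close.

drive_tool(
  motion=[
    [0,[0,0,0.005],0],
    [0,[0,0,0.01],0],
    [0,[0,0,0.011],0],
    [1,[0,0,0.011],0],
    [1,[0,0,0.011],0],
  ],
  squeeze=55,
)

```text
t: 16.3
eef_pos: [486.3, -309.9, 0.2]
ee_rot: [3.137, 0.005, 2.616]
wrist_force: [0.4, -0.5, 0.8]
width: 0.366
```

drive_tool(
  motion=[
    [1,[0,0,0],0],
    [1,[0,0,0],0],
    [1,[0,0,0],0],
    [1,[0,0,0],0],
    [1,[0,0,0],0],
  ],
)

```text
t: 16.8
eef_pos: [486.5, -310.2, 0.6]
ee_rot: [3.138, 0.005, 2.616]
wrist_force: [0.5, 0.6, 1.5]
width: 0.169
```

```bash
python3 - <<'E'
from fit import *
st=r.observe();s=r.snapshot("wrist");M=np.array(s["mount"]);C=cloud(s,M);W=cloud(s,pose(s,st))
fitplate(W,(487,-306),13,25);fitplate(C,(0,0),-25,-10)
save(s,"w11",(175,150,375,310),4);print(tilt(st));go([486.4,-310.6,0],2.618)
E
```

```text
n 6738 zmed 18.0 rect ((475.3574523925781, -304.4299621582031), (60.29082107543945, 74.92575073242188), 59.92183303833008) rob [3667.78  -29.     62.25   58.92  470.18 -301.44]
n 6870 zmed -17.5 rect ((12.453319549560547, -0.5552043914794922), (60.28767395019531, 74.9439697265625), 89.99868774414062) rob [ 3.67098e+03  2.50000e-01  6.23100e+01  5.89200e+01  1.84500e+01
 -4.70000e-01]
[ 5.4 -3.9]
t 16.85 pos [ 486.5 -310.2    0.5] yaw 2.6164 tilt 0.38 w 0.166 F [-1.  -0.4  1.1] q [-0.67  0.25  1.56  0.    1.33 -1.72]
shift [-0.0001 -0.0004  0.0005] turn -0.001 rows>= 1.0
```

Now it is gripped: 0.169 × 94 = 15.9 mm against a 16 mm bar. Plate axes agree with the tool, and the plate centre is at TCP xy to within 0.5 mm. I lift gently, and check the height of the grey vise on the way.

drive_tool(
  motion=[
    [1,[0,0,-0.01],0],
    [1,[0,0,-0.03],0],
    [1,[0,0,-0.06],0],
    [1,[0,0,-0.09],0],
    [1,[0,0,-0.11],0],
  ],
)

```text
t: 17.35
eef_pos: [486.2, -310.4, 113.0]
ee_rot: [3.138, 0.007, 2.617]
wrist_force: [0.2, -0.3, -2.2]
width: 0.17
```

drive_tool(
  motion=[
    [1,[0,0,-0.01],0],
    [1,[0,0,-0.02],0],
    [1,[0,0,-0.025],0],
    [1,[0,0,-0.025],0],
  ],
)

```text
t: 17.75
eef_pos: [486.0, -310.4, 137.9]
ee_rot: [3.138, 0.007, 2.617]
wrist_force: [-0.5, 0.3, -1.6]
width: 0.166
```

```bash
python3 - <<'E'
from fit import *
W=np.load("pics/top.npz")["W"];m=(W[...,0]>400)&(W[...,0]<640)&(W[...,1]<-20)&(W[...,1]>-220);print("vise max z",np.sort(W[m][:,2])[-5:])
for i in range(2):
  st=r.observe();s=r.snapshot("wrist");print(tilt(st),st["wrist_force"].round(1),st["width"])
M=np.array(s["mount"]);C=cloud(s,M);fitplate(C,(0,0),5,28)
save(s,"w12");go([509.6,58.9,135],np.radians(159.1))
E
```

```text
vise max z [89.13491888 89.76594582 89.92909434 90.47035333 91.59343398]
[ 7.2 -3.9] [-0.5  0.3 -1.6] 0.16626485432167973
[ 6. -4.] [ 0.7  0.6 -2.7] 0.16555846827527337Traceback (most recent call last):
  File "<stdin>", line 5, in <module>
  File "fit.py", line 5, in fitplate
    k=1+np.argmax(stt[1:,4]);P=W[lab==k]
        ~~~~~~~~~^^^^^^^^^^^
    return _wrapfunc(a, 'argmax', axis=axis, out=out, **kwds)
    return bound(*args, **kwds)
ValueError: attempt to get argmax of an empty sequence
```

```bash
python3 - <<'E'
from fit import *
st=r.observe();s=r.snapshot("wrist");print(tilt(st),st["wrist_force"].round(1),st["width"])
M=np.array(s["mount"]);C=cloud(s,M);fitplate(C,(0,0),-25,-10)
save(s,"w12");go([509.6,58.9,140],np.radians(159.1))
E
```

```text
[ 5.3 -4.2] [ 0.4  0.2 -2.4] 0.1660071681667222
n 6859 zmed -17.6 rect ((12.607248306274414, -0.4600200653076172), (74.63623046875, 60.26618957519531), 0.14975638687610626) rob [ 3.66679e+03 -1.00000e+00  6.22200e+01  5.89300e+01  1.85800e+01
 -5.40000e-01]
t 17.9 pos [ 485.5 -310.   136.6] yaw 2.6165 tilt 0.37 w 0.168 F [-0.3 -0.3 -1.7] q [-0.67  0.15  1.39  0.    1.59 -1.72]
shift [ 0.164   0.3313 -0.0028] turn -0.1021 rows>= 8.0
```

View pics/w12.png

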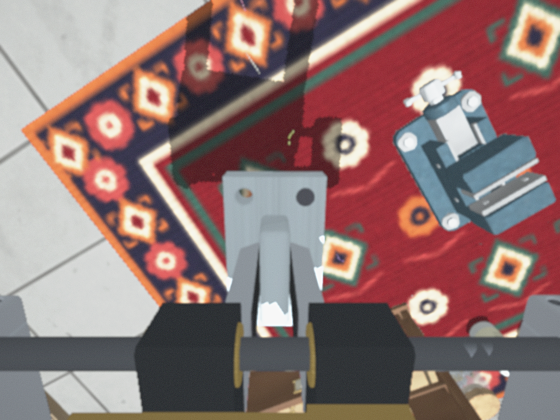

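The plate hangs level in the jaws. I carry it over the vise to the lower half.

drive_tool(
  motion=[
    [1,[0.015,0.03,0],-0.02],
    [1,[0.033,0.066,0],-0.04],
    [1,[0.055,0.11,0],-0.06],
    [1,[0.075,0.15,0],-0.08],
    [1,[0.082,0.165,0],-0.102],
  ],
)

```text
t: 18.4
eef_pos: [496.5, -122.1, 136.0]
ee_rot: [3.137, 0.003, 2.782]
wrist_force: [0.5, -0.8, -1.9]
width: 0.167
```

drive_tool(
  motion=[
    [1,[0,0,0],0],
    [1,[0,0,0],0],
  ],
)

```text
t: 18.6
eef_pos: [496.1, -121.9, 135.3]
ee_rot: [3.137, 0.002, 2.782]
wrist_force: [0.1, 0.1, -2.5]
width: 0.166
```

```bash
python3 - <<'E'
from fit import *
st=r.observe();print(tilt(st));go([509.6,58.9,138],np.radians(159.1))
E
```

```text
[ 2.  -4.5]
t 18.6 pos [ 496.1 -121.9  135.3] yaw 2.7821 tilt 0.28 w 0.166 F [ 0.1  0.1 -2.5] q [-0.36  0.01  1.54  0.    1.58 -1.57]
shift [ 0.051   0.174  -0.0021] turn 0.0034 rows>= 4.0
```

```bash
python3 - <<'E'
from fit import *
for i in range(3):
  st=r.observe();s=r.snapshot("wrist");print(tilt(st),st["eef_pos"])
  W=cloud(s,pose(s,st));fitplate(W,(509,58),29,40,80)
save(s,"w13")
s=r.snapshot("top");W=cloud(s,pose(s));fitplate(W,(509,58),29,40,80);save(s,"t13",(220,140,360,260),5)
E
```

```text
[ 2.  -4.5] [ 496.13148031 -121.9495437   135.25474303]
n 6708 zmed 33.8 rect ((509.60552978515625, 58.66014862060547), (62.0049934387207, 100.01087188720703), 68.40757751464844) rob [5759.38  -21.     96.95   59.4   509.22   58.29]
[ 2.3 -4.3] [ 496.20289263 -122.76954787  135.35213875]
n 6728 zmed 33.7 rect ((509.6030578613281, 58.42530822753906), (61.646453857421875, 99.7957992553711), 69.14663696289062) rob [5764.5   -21.75   97.3    59.24  509.26   58.17]
[ 2.6 -4.4] [ 496.29884057 -123.17092815  135.52684227]
n 6709 zmed 33.8 rect ((509.4832763671875, 58.38282775878906), (61.8724365234375, 100.0916519165039), 68.42527770996094) rob [5742.17  -20.75   96.64   59.42  509.25   58.29]
n 540 zmed 35.2 rect ((510.263916015625, 58.81089782714844), (59.876644134521484, 99.66039276123047), 68.7904281616211) rob [5656.02  -21.     96.99   58.31  510.6    58.77]
```

View pics/w13.png

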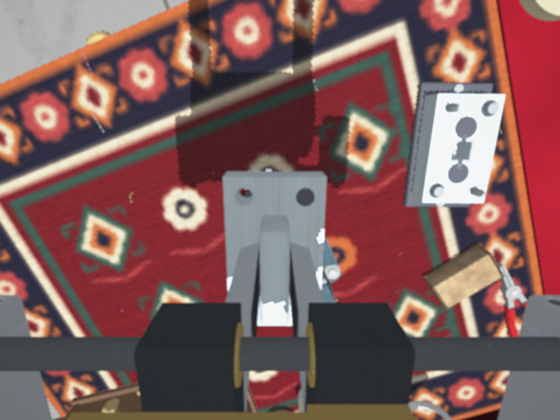

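The lower mould, at (455,145) in the wrist view, reads (509.5, 58.5) with yaw −21°, the same as before. I move above it.

drive_tool(
  motion=[
    [1,[0.012,0.04,0],0.003],
    [1,[0.026,0.085,0],0.003],
    [1,[0.04,0.13,0],0.003],
    [1,[0.048,0.16,0],0.003],
    [1,[0.051,0.174,0],0.003],
  ],
)

```text
t: 19.3
eef_pos: [510.6, 59.0, 136.4]
ee_rot: [3.136, 0.003, 2.776]
wrist_force: [-0.8, -0.2, -2.8]
width: 0.167
```

drive_tool(
  motion=[
    [1,[0,0,0],0],
    [1,[0,0,0],0],
    [1,[0,0,0],0],
  ],
)

```text
t: 19.6
eef_pos: [510.7, 57.3, 136.2]
ee_rot: [3.137, 0.003, 2.774]
wrist_force: [0.6, -0.3, -2.3]
width: 0.164
```

```bash
python3 - <<'E'
from fit import *
for i in range(2):
  st=r.observe();s=r.snapshot("wrist");print(tilt(st),st["eef_pos"].round(1))
M=np.array(s["mount"]);C=cloud(s,M);fitplate(C,(0,0),-25,-10)
save(s,"w14");go([509.6,58.9,60],np.radians(159))
E
```

```text
[ 2.7 -4.4] [510.7  57.3 136.2]
[ 2.8 -4.6] [510.7  57.4 136.3]
n 6866 zmed -17.6 rect ((12.646198272705078, -0.3249683380126953), (74.61078643798828, 60.288726806640625), 0.1342795044183731) rob [ 3.65338e+03 -2.50000e-01  6.19800e+01  5.89400e+01  1.86700e+01
 -3.80000e-01]
t 19.7 pos [510.6  57.5 136.3] yaw 2.7738 tilt 0.32 w 0.167 F [-0.1  0.1 -2.2] q [-0.    0.02  1.54  0.    1.58 -1.2 ]
shift [0.0017 0.0006 0.0763] turn -0.0008 rows>= 2.0
```

View pics/w14.png

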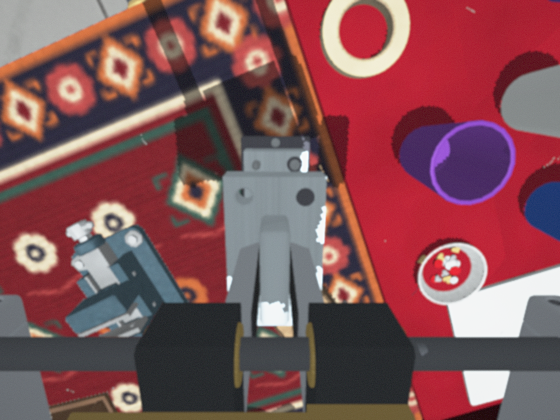

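The plate's through-hole, at (244,195), is on the same side as the near dowel at (257,163), so the handedness is right. I descend to 12 mm above the dowel tips.

drive_tool(
  motion=[
    [1,[0.002,0.001,0.015],0],
    [1,[0.002,0.001,0.035],0],
    [1,[0.002,0.001,0.055],0],
    [1,[0.002,0.001,0.068],0],
    [1,[0.002,0.001,0.074],0],
  ],
)

```text
t: 20.2
eef_pos: [507.9, 59.1, 59.9]
ee_rot: [3.138, -0.001, 2.773]
wrist_force: [-0.2, 0.1, -2.4]
width: 0.166
```

drive_tool(
  motion=[
    [1,[0,0,0],0],
    [1,[0,0,0],0],
  ],
)

```text
t: 20.4
eef_pos: [508.0, 59.0, 60.0]
ee_rot: [3.138, -0.001, 2.773]
wrist_force: [0.0, -0.1, -1.7]
width: 0.166
```

```bash
python3 - <<'E'
from fit import *
for i in range(2):
  st=r.observe();s=r.snapshot("wrist");print(tilt(st),st["eef_pos"].round(1))
save(s,"w15",(195,120,355,240),5)
T=pose(s,st);
# predicted dowel / hole pixels
a=np.radians(-21.1);Rz=np.array([[np.cos(a),-np.sin(a)],[np.sin(a),np.cos(a)]])
Tt=T@np.linalg.inv(np.array(s["mount"]))
for n,(x,y),z in(("dowel",(38,18),50),("dowel-",(-38,-18),50),("pin",(-38,18),40)):
    p=Rz@[x,y]+[509.5,58.5];print(n,p.round(1),"px",proj(s,T,[*p,z]).round(1),"in tool",(Tt[:3,:3].T@(np.array([*p,z])-Tt[:3,3])).round(1))
go([509.6,58.9,62],np.radians(159))
s=r.snapshot("scene");save(s,"s15",(220,170,320,270),6)
E
```

```text
[-0.6 -3.3] [508.  59.  60.]
[ 0.5 -3.8] [508.5  59.   60.6]
dowel [551.4  61.6] px [299.1 287.9] in tool [-39.2  17.8  10.7]
dowel- [467.6  55.4] px [247.9 187.2] in tool [ 36.8 -18.2  10.5]
pin [480.5  89. ] px [300.3 184.1] in tool [36.8 17.8 20.6]
t 20.5 pos [508.7  59.1  60.9] yaw 2.7732 tilt 0.24 w 0.166 F [ 0.2  0.6 -1.3] q [ 0.    0.06  1.65  0.    1.43 -1.2 ]
shift [-0.0009  0.0002 -0.0011] turn -0.0012 rows>= 1.0
```

View pics/w15.png

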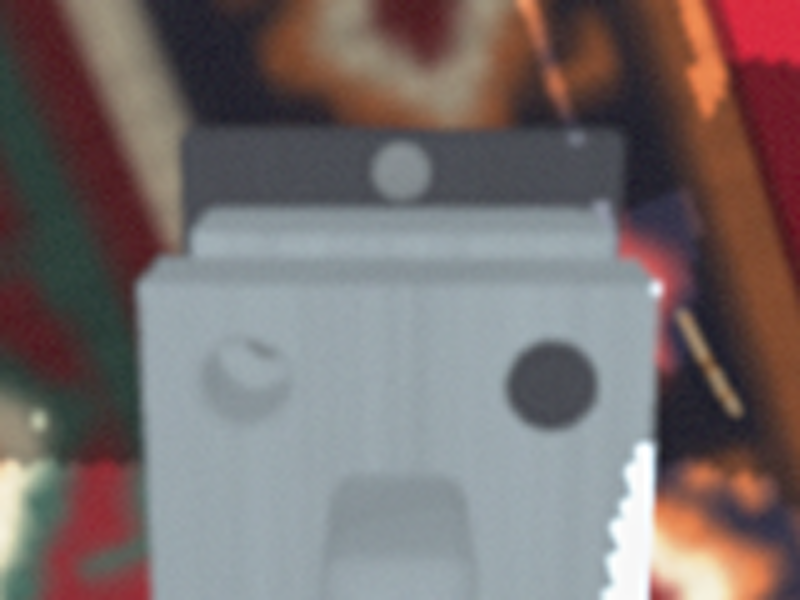

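View pics/s15.png

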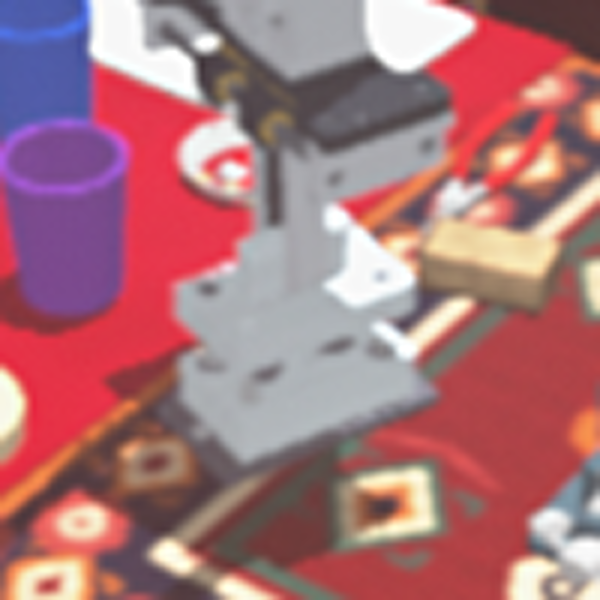

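```bash
python3 - <<'E'
from fit import *
st=r.observe();s=r.snapshot("wrist");M=np.array(s["mount"]);C=cloud(s,M)
print(st["eef_pos"].round(1),tilt(st))
for nm,z0,z1 in(("plate",-22,-12),("block",22,32),("foot",48,58)):
    m=(C[...,2]>z0)&(C[...,2]<z1)&(abs(C[...,1])<70)&(C[...,0]>15)&(C[...,0]<75)
    m[:, :]&=True
    g=s["img"].astype(int); grey=(g.max(-1)-g.min(-1))<28
    m&=grey
    n,lab,stt,cen=cv2.connectedComponentsWithStats(m.astype(np.uint8));k=1+np.argmax(stt[1:,4]);P=C[lab==k];rows=np.where(lab==k)
    L=[];Rr=[];
    for rw in np.unique(rows[0]):
        q=C[rw][lab[rw]==k]
        if len(q)>40: L.append((q[0,0],q[0,1]));Rr.append((q[-1,0],q[-1,1]))
    L=np.array(L);Rr=np.array(Rr);print(nm,len(P),"x range",np.percentile(P[:,0],[1,99]).round(1),"left y",np.median(L[:,1]).round(2),"right y",np.median(Rr[:,1]).round(2),"n",len(L))
    # far edge
    E=[]
    for c in range(235,315):
        v=np.where(lab[:,c]==k)[0]
        if len(v): E.append(C[v[0],c])
    E=np.array(E);print("  far edge x=",np.polyfit(E[:,1],E[:,0],1).round(4))
E
```

```text
[508.7  59.1  61. ] [ 1.2 -4.1]
plate 5195 x range [15.5 49.7] left y -30.07 right y 29.36 n 58
  far edge x= [-2.00000e-03  4.96721e+01]
block 513 x range [45.5 49.3] left y -29.91 right y 29.88 n 6
  far edge x= [-5.0000e-03  4.9128e+01]
foot 1522 x range [46.1 61. ] left y -34.46 right y 34.56 n 17
  far edge x= [-1.00000e-03  6.08995e+01]
```

Relative to the tool, the plate's far edge and sides match the block and foot within about 0.7 mm in x, 0.4 mm in y and 0.2° in yaw. I apply that small correction and lower onto the dowels.

drive_tool(
  motion=[
    [1,[-0.0007,0.0004,0],0],
    [1,[-0.0007,0.0004,0.004],0],
    [1,[-0.0007,0.0004,0.008],0],
    [1,[-0.0007,0.0004,0.012],0],
    [1,[-0.0007,0.0004,0.015],0],
  ],
  squeeze=60,
)

```text
t: 21.1
eef_pos: [509.1, 59.3, 45.1]
ee_rot: [3.138, 0.0, 2.773]
wrist_force: [-0.5, -0.4, -2.2]
width: 0.166
```

drive_tool(
  motion=[
    [1,[0,0,0],0],
    [1,[0,0,0],0],
  ],
)

```text
t: 21.3
eef_pos: [508.8, 59.3, 44.8]
ee_rot: [3.138, -0.0, 2.773]
wrist_force: [0.5, 0.7, -2.0]
width: 0.166
```

```bash
python3 - <<'E'
from fit import *
st=r.observe();s=r.snapshot("wrist");print(tilt(st),st["torque"].round(2));save(s,"w16",(195,120,355,240),5)
go([509,59,35],np.radians(159))
E
```

```text
[-0.5 -3.4] [ 0.07 -0.01 -0.04]
t 21.35 pos [509.1  59.3  45. ] yaw 2.7733 tilt 0.21 w 0.165 F [-0.7  0.2 -2.5] q [ 0.    0.07  1.67  0.    1.4  -1.2 ]
shift [-0.     -0.0003  0.01  ] turn -0.0011 rows>= 1.0
```

View pics/w16.png

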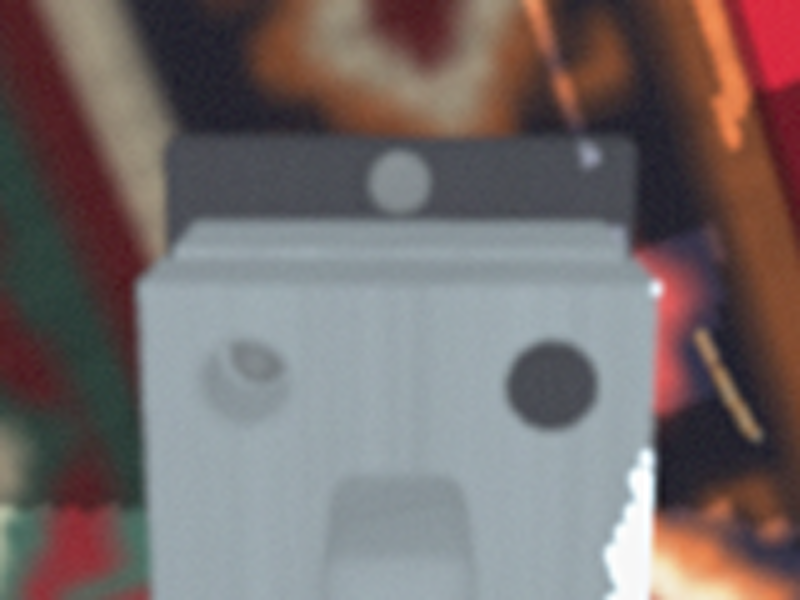

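The dowel tip shows inside the hole at crop (258,360), where perspective predicts it, and there is no contact force. I continue down against the springs.

drive_tool(
  motion=[
    [1,[0,0,0.002],0],
    [1,[0,0,0.004],0],
    [1,[0,0,0.006],0],
    [1,[0,0,0.008],0],
    [1,[0,0,0.008],0],
  ],
)

```text
t: 21.85
eef_pos: [509.3, 59.3, 37.9]
ee_rot: [3.138, 0.001, 2.773]
wrist_force: [-2.5, -0.3, 5.8]
width: 0.164
```

```bash
python3 - <<'E'
from fit import *
st=r.observe();s=r.snapshot("wrist");print(tilt(st),st["torque"].round(2),st["wrist_force"])
C=cloud(s,np.array(s["mount"]));fitplate(C,(0,0),-25,-10)
go([509,59,34],np.radians(159))
E
```

```text
[ 0.7 -3.8] [-0.05  0.54 -0.04] [-2.53487244 -0.34950295  5.78731506]
n 6916 zmed -17.6 rect ((12.359365463256836, -0.32288360595703125), (75.3414535522461, 60.24766540527344), 0.08384645730257034) rob [ 3.68164e+03 -2.50000e-01  6.24800e+01  5.89300e+01  1.84800e+01
 -3.90000e-01]
t 21.9 pos [509.3  59.3  38. ] yaw 2.7733 tilt 0.22 w 0.167 F [-1.8  0.4  5.4] q [ 0.    0.08  1.67  0.    1.39 -1.2 ]
shift [ 0.0001 -0.0004  0.004 ] turn -0.0011 rows>= 1.0
```

drive_tool(
  motion=[
    [1,[0.0005,0,0.001],0],
    [1,[0.0005,0,0.002],0],
    [1,[0.0005,0,0.003],0],
    [1,[0.0005,0,0.004],0],
    [1,[0.0005,0,0.004],0],
  ],
)

```text
t: 22.4
eef_pos: [509.3, 59.3, 35.6]
ee_rot: [3.138, 0.002, 2.773]
wrist_force: [-2.2, -1.2, 7.7]
width: 0.162
```

```bash
python3 - <<'E'
from fit import *
st=r.observe();s=r.snapshot("wrist");print(tilt(st),st["torque"].round(2),st["wrist_force"])
C=cloud(s,np.array(s["mount"]));fitplate(C,(0,0),-25,-10)
go([509,59,34],np.radians(159))
E
```

```text
[ 2.1 -3.9] [-0.07  0.62 -0.01] [-2.21026998 -1.16882758  7.70203152]
n 6972 zmed -17.6 rect ((12.759845733642578, -0.4629554748535156), (74.51593780517578, 60.21612548828125), 0.03669013828039169) rob [ 3.66959e+03 -7.50000e-01  6.23700e+01  5.88400e+01  1.86100e+01
 -4.30000e-01]
t 22.45 pos [509.3  59.3  35.6] yaw 2.7734 tilt 0.25 w 0.167 F [-3.7 -1.7  7.8] q [ 0.    0.08  1.68  0.    1.38 -1.2 ]
shift [ 0.0002 -0.0004  0.0016] turn -0.0011 rows>= 1.0
```

drive_tool(
  motion=[
    [1,[0.0005,0.0002,0.001],0],
    [1,[0.0005,0.0002,0.002],0],
    [1,[0.0005,0.0002,0.003],0],
    [1,[0.0005,0.0002,0.004],0],
    [1,[0.0005,0.0002,0.004],0],
  ],
)

```text
t: 22.95
eef_pos: [509.3, 59.3, 34.5]
ee_rot: [3.138, 0.004, 2.773]
wrist_force: [-6.4, -1.5, 12.5]
width: 0.165
```

```bash
python3 - <<'E'
from fit import *
for i in range(2):
  st=r.observe();s=r.snapshot("wrist");print(tilt(st),st["eef_pos"].round(1),st["torque"].round(2),st["wrist_force"])
C=cloud(s,np.array(s["mount"]));fitplate(C,(0,0),-25,-10)
W=cloud(s,pose(s,st));fitplate(W,(509,59),46,60)
E
```

```text
[ 3.8 -3.5] [509.3  59.3  34.5] [-0.3   1.13 -0.06] [-6.42863985 -1.47103755 12.51191952]
[ 3.8 -3.5] [509.3  59.4  34.5] [-0.29  1.19 -0.05] [-5.78450718 -0.41679605 13.22987955]
n 6992 zmed -17.6 rect ((12.7109375, -0.4239482879638672), (74.5736083984375, 60.23130798339844), 0.038119517266750336) rob [ 3.66886e+03  5.00000e-01  6.23000e+01  5.88900e+01  1.85700e+01
 -3.90000e-01]
n 6917 zmed 52.0 rect ((497.19342041015625, 63.50469207763672), (60.232032775878906, 74.57131958007812), 68.87974548339844) rob [3672.72  -21.75   62.34   58.91  491.78   65.65]
```

It is closed: the plate top is at 52.0, so its origin is at 34.0, with 13 N pressing up on the tool. I add some press margin and ease the side load.

drive_tool(
  motion=[
    [1,[0.001,0.0002,0.003],0],
    [1,[0.0015,0.0002,0.0035],0],
    [1,[0.0015,0.0002,0.004],0],
    [1,[0.0015,0.0002,0.004],0],
    [1,[0.0015,0.0002,0.004],0],
  ],
)

```text
t: 23.55
eef_pos: [509.4, 59.3, 34.5]
ee_rot: [3.138, 0.008, 2.774]
wrist_force: [-4.9, -2.2, 16.6]
width: 0.167
```

```bash
python3 - <<'E'
from fit import *
for i in range(2):
  st=r.observe();s=r.snapshot("wrist");print(st["t"],tilt(st),st["eef_pos"].round(1),st["torque"].round(2),st["wrist_force"],st["width"])
save(s,"w17")
C=cloud(s,np.array(s["mount"]));fitplate(C,(0,0),-25,-10)
W=cloud(s,pose(s,st));fitplate(W,(509,59),46,60)
s=r.snapshot("scene");save(s,"s17",(150,130,330,265),4.4)
E
```

```text
23.55 [ 7.9 -3.4] [509.4  59.3  34.5] [-0.48  1.27 -0.04] [-4.85915501 -2.17744684 16.5954117 ] 0.1667545184768641
23.6 [ 7.9 -3.4] [509.4  59.3  34.5] [-0.45  1.29  0.02] [-4.95717448 -1.33812646 15.88231564] 0.1644853202256352
n 6996 zmed -17.7 rect ((12.637001037597656, -0.3726539611816406), (60.2598876953125, 74.98177337646484), 89.9618911743164) rob [ 3.67399e+03 -7.50000e-01  6.23700e+01  5.89100e+01  1.86500e+01
 -4.70000e-01]
n 6912 zmed 51.9 rect ((497.3120422363281, 63.53881072998047), (60.26088333129883, 74.98555755615234), 68.95232391357422) rob [3674.33  -20.     62.37   58.91  491.7    65.59]
```

View pics/w17.png

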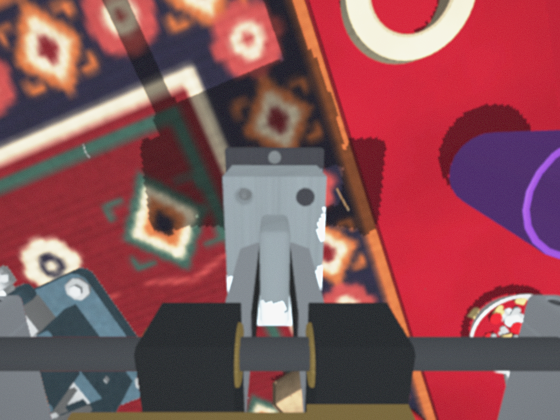

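View pics/s17.png

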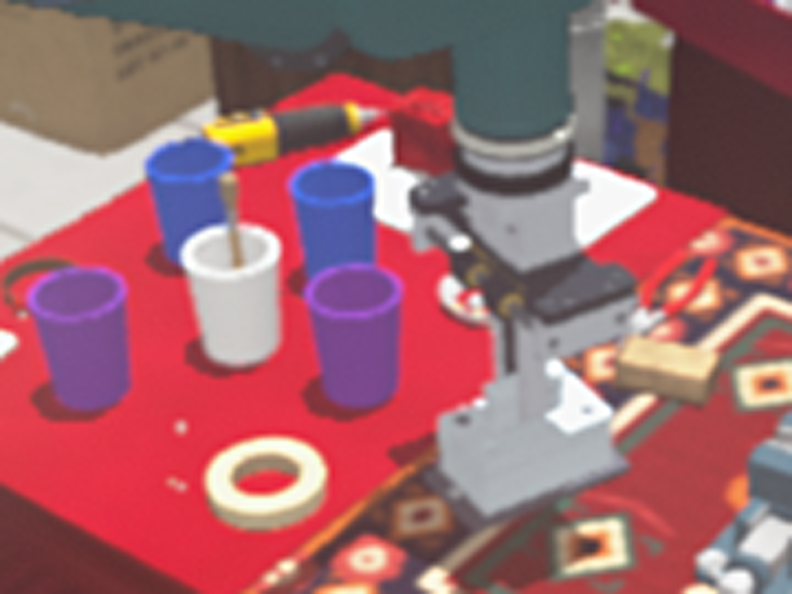

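```bash
python3 - <<'E'
from fit import *
st=r.observe();s=r.snapshot("wrist");C=cloud(s,np.array(s["mount"]));W=cloud(s,pose(s,st))
m=(abs(C[...,2]+17.6)<4)&(abs(C[...,1])<27)&(C[...,0]>-45)&(C[...,0]<48)
P=C[m];A=np.c_[P[:,:2],np.ones(len(P))];c=np.linalg.lstsq(A,P[:,2],rcond=None)[0];print("plate plane in tool (mrad,mm)",(c*[1000,1000,1]).round(2))
P2=np.c_[P[:,:2],W[m][:,2]];c=np.linalg.lstsq(A,P2[:,2],rcond=None)[0];print("world z over tool xy",(c*[1000,1000,1]).round(2))
print(st["wrist_force"],st["t"],tilt(st))
E
```

```text
plate plane in tool (mrad,mm) [ -5.97  -1.24 -17.52]
world z over tool xy [-1.97  4.65 51.97]
[-5.59005273 -1.70635665 15.32704025] 23.7 [ 7.9 -3.4]
```

drive_tool(
  motion=[
    [1,[0.002,0.0002,0.004],0],
    [1,[0.002,0.0002,0.005],0],
    [1,[0.002,0.0002,0.006],0],
    [1,[0.002,0.0002,0.006],0],
    [1,[0.002,0.0002,0.006],0],
  ],
)

```text
t: 24.25
eef_pos: [509.6, 59.2, 34.4]
ee_rot: [3.138, 0.013, 2.773]
wrist_force: [-8.2, -2.3, 24.4]
width: 0.166
```

```bash
python3 - <<'E'
from fit import *
for i in range(4):
  st=r.observe();s=r.snapshot("wrist");C=cloud(s,np.array(s["mount"]));W=cloud(s,pose(s,st))
  m=(abs(C[...,2]+17.6)<4)&(abs(C[...,1])<27)&(C[...,0]>-45)&(C[...,0]<48)
  P=C[m];A=np.c_[P[:,:2],np.ones(len(P))];P2=np.c_[P[:,:2],W[m][:,2]];c=np.linalg.lstsq(A,P2[:,2],rcond=None)[0];print("world z",(c*[1000,1000,1]).round(2),st["wrist_force"].round(1),st["t"],tilt(st),st["eef_pos"].round(1),round(st["width"],3))
s=r.snapshot("scene");T=pose(s);W=cloud(s,T)
for l in["tape_roll","parts_dish","sanding_block","brush"]:
    for d in r.masks_of(s,l)[:2]:print(l,round(d["p"],2),np.round(d["location"]),np.nanmedian(W[d["mask"]],0).round())
E
```

```text
world z [-2.04  4.19 51.95] [-8.2 -2.3 24.4] 24.25 [13.5 -3.4] [509.6  59.2  34.4] 0.166
world z [-2.27  3.66 51.95] [-6.3 -2.2 24. ] 24.3 [13.5 -3.4] [509.6  59.3  34.4] 0.167
world z [-2.7   3.9  51.96] [-7.1 -2.5 24.2] 24.35 [13.5 -3.4] [509.6  59.3  34.4] 0.164
world z [-2.68  4.15 51.98] [-7.1 -3.1 23.1] 24.4 [13.5 -3.4] [509.6  59.2  34.4] 0.166
tape_roll 0.61 [208. 235.] [393. 189.  14.]
parts_dish 0.48 [256. 199.] [651. 222.   6.]
sanding_block 0.49 [298. 213.] [648.  39.  22.]
```

The plate's height and slope stayed the same when the press force rose from 16 to 24 N, so it is seated. The bystanders have not moved and the brush is still in the white pot. I hand in while pressing.

```bash
python3 -c "
from rig import r
print(r.hand_in())"
```

```text
the job is handed in; nothing more can be done
None
```

The brush stands in the white pot. The upper half sits over both dowels, fully closed, and I handed in at about 24.5 s while still gripping and pressing with roughly 24 N. No verdict was reported.

**Closed height:** the plate top measured 52.0 mm, so its origin is 34.0 mm above the table, as it should be when closed. Height and slope did not change when the push rose from 16 to 24 N, so it is down on the lower half.

**Brush and bystanders:** in the last scene picture the brush is still in the white pot. The tape roll and sanding block read the same as at the start. The dish was partly hidden by the gripper, so its last reading differed by about 28 mm (x 651 instead of 679). Nothing came near it.

**What disagreed or went wrong:**
- **Fingertips:** the text puts them 11 mm ahead of the TCP, but the wrist camera measured about 22 mm behind it. My first grasp of the bar therefore closed on air just above it. Nothing was touched, and I corrected for it. The same offset means the brush was held about 33 mm higher than planned, around where the handle meets the bristles.
- **Tool tilt:** quick moves left a small tilt. I removed most of it before the grasp, but it grew to about 0.8° under the final press.
- **Plate slope:** the plate itself read a slope of 0.15 to 0.3°. I took that as calibration error, because it did not change with the extra force.
- **Side force:** about 7 N remained at the end.

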